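Nest the stoneware bowls

TASK

The three white stoneware bowls on the counter are washed and have to be stacked away: nest them in size order, the medium one inside the largest and the smallest inside the medium one, each standing upright and settled on the floor of the bowl below. Leave the largest bowl where it stands, set the bowls down gently rather than dropping them, and do not disturb the jar, the kitchen scale or the wooden spoon.

Things in the scene. Friction and masses are not known exactly. Their poses are not given: they have to be found in the camera images.
- large_bowl: White stoneware bowl, upright on a foot ring: 200 mm across the rim, 76 mm high, about 0.85 kg. Wall 8 mm thick, nearly upright near the rim; 184 mm across inside the rim; inner floor 90 mm across, 14 mm above the underside. Origin: centre of its underside; z up out of the mouth; round, so yaw is free. It stays where it is.
- medium_bowl: White stoneware bowl, upright on a foot ring: 142 mm across the rim, 74 mm high, about 0.42 kg. Wall 8 mm thick, nearly upright in its top 20 mm (pinch it there from above); 126 mm across inside; foot 62 mm; inner floor 60 mm across, 14 mm above the underside. Origin: centre of its underside; z up out of the mouth; round, so yaw is free. Nested, its rim is 12 mm above the large bowl's.
- small_bowl: White stoneware bowl, upright on a foot ring: 88 mm across the rim, 70 mm high, about 0.2 kg. Wall 8 mm thick, nearly upright in its top 20 mm (pinch it there from above); 72 mm across inside; foot 39 mm across. Origin: centre of its underside; z up out of the mouth; round, so yaw is free. Nested, its rim is 10 mm above the medium bowl's.
- jar: Bystander: closed amber glass storage jar with a wooden lid, 90 mm across, 160 mm high. Origin: centre of its underside, z up.
- scale: Bystander: flat black kitchen scale with a square steel plate, 150 mm (its x) by 200 mm (its y), 26 mm high. Origin: centre of its underside, z up.
- spoon: Bystander: wooden cooking spoon, 250 mm long, lying flat along its x. Origin: under its middle.

How it is judged:
By the outcome, as a careful person would: the job done as asked, in the order asked, and still so for the second after the job is handed in, with the robot touching nothing.
It also fails if it takes over 58 s, if anything falls off the work surface, if the arm or the gripper's body presses on something with over 40 N, if the wrist force passes 120 N, or if a joint passes its speed limit or range.

ROBOT

A 6-joint arm with a two-finger parallel gripper is mounted at the origin on the work surface. World frame = base frame: x ahead of the robot, y to its left, z up, the work surface at z = 0. Lengths are in mm, angles in rad, forces in N, time in s.
With the tool pointing down it reaches from about 275 to 1000 mm from the base axis. Payload 8.4 kg.
Tool frame: the origin (TCP) lies at the very end of the fingers, on their centre line; the grasp point (between the pads) lies 19 mm behind it; z points along the fingers, x is the direction in which the jaws open and shut, and the axes are right-handed (so a half turn about z gives the same grasp; the last joint's range is limited). The gripper opens to 85 mm and grips with 20 to 120 N. Pads are 22 mm wide; open, the fingers measure 114 mm over their backs; the gripper's body (76 mm by 85 mm) begins 54 mm behind the grasp point. The pads swing forward as they close: fully open they stand 13 mm farther back than shut.
Start: joints at [1.276, 0.353, 1.633, -0, 1.155, -0.002], TCP at [180.395, 598.403, 231.281] pointing down, gripper open.
Joint ranges: [-2.63, 2.63], [-0.92, 2.1], [0.06, 2.66], [-1.3, 4.44], [0, 2.69], [-3.02, 3.02]. Speed limits (rad/s): [2.22, 2.22, 2.79, 3.14, 3.14, 3.14].

INTERFACE

Orientations are given as [roll, pitch, yaw] about the fixed x, y, z axes, in that order (R = Rz(yaw) Ry(pitch) Rx(roll)).
In Python, from rig import r gives the robot as it stands.
- The arm moves only by the tool arm_command, never from a script. Its argument "targets" is a list of rows, each a list of 6 numbers: the shift along the tool's x, y, z in m, then the turn, a rotation vector about the tool's x, y, z in rad. A call has 1 to 20 rows; each row shifts and turns the commanded pose from where the row before left it, along the tool's axes as they then stand; what a row does not reach is not made up. A row lasts 1/12 s, in which the tool goes at most 41.7 mm and 7.16 degrees, less where a joint would pass 70% of its speed; a pose out of reach is approached as far as the arm can. A call is refused whole if a number of a shift passes 0.0417 or a number of a turn 0.125, either way. A call with a gripper value outside its range is refused whole. "fingers" is the finger opening in m, from 0 to 0.0854, set as the call begins (left out, the last holds). The fingers move at their own pace and stop on an object; "squeeze" is the grip in N (left out, the last holds). Time passes only in rows, so rows that do not move let the fingers close. It gives the time, the measured TCP pose, the force and the opening at its end, in the units of the state.
- r.sense(): the state, without advancing time (a new reading comes with each control period).
- r.grab_frame(name): name is "scene" or "top"; returns a dict with "image" (420x560x3 uint8, blue, green, red), "fx", "fy", "cx", "cy" (pixels), "k1" (the pictures are not rectified: a ray, as slopes to the right and down, at radius r is drawn at 1 + k1 r^2 times it, then the intrinsics apply), "xyz" and "orientation" of the camera in the world. Camera axes: x right, y down, z forward; pixel columns grow to the right and rows downward; lengths in mm; the calibration is good to about 2 mm. A picture is of the moment at which its call begins. There is no depth.
- r.sign_off(): hands the job in, once; it reports no verdict.
The state is a dict: "clock": time; "qpos": joint angles; "qvel": joint speeds; "joint_efforts": joint torques, N m; "eef_pos": TCP position; "tcp_rot": TCP orientation; "contact_force": force on the tool from outside, world axes, zero at the start; "wrist_torque": the same for the moment, N m; "opening": opening from 0.0 (shut) to 1.0 (fully open).
Only numpy, scipy, OpenCV 4.12 (cv2) and the standard library are available. Lean on these libraries where they do the work, as an engineer would, in place of code of your own. Each camera call takes 0.05 s, during which the arm holds its last target.

## Working session

There is one attempt and no reset: what is moved stays moved. The work goes in short steps, Python scripts to look and compute and a tool call to move; the robot and the scene stay as the last step left them, time stands still between calls to the robot, and variables do not carry over. Pictures are saved under pics/ and viewed, and the job is handed in when it is done.

Besides the shell and the picture viewer there is one more tool, called after "Call:" as name(argument=value, ...), one argument or row to a line, values as JSON. arm_command: Moves the arm, as the interface text tells. Its arguments: {"type":"object","properties":{"targets":{"type":"array"},"fingers":{"type":"number"},"squeeze":{"type":"number"}},"required":["targets"]}

```bash
ls; mkdir -p pics; python3 - <<'E'
from rig import r
import cv2
print(r.sense())
for n in("scene","top"):
    f=r.grab_frame(n); cv2.imwrite(f"pics/{n}0.png",f["image"]); print({k:v for k,v in f.items() if k!="image"})
    import pickle; pickle.dump(f,open(f"{n}0.pkl","wb"))
E
```

```text
pics
{'clock': 0.0, 'qpos': array([ 1.27560951e+00,  3.53641509e-01,  1.63411183e+00,  4.53788285e-05,
        1.15518173e+00, -2.38430976e-03]), 'qvel': array([-0.00038547, -0.00014124, -0.00062098, -0.00094516,  0.00104351,
       -0.00025968]), 'joint_efforts': array([-9.79115539e-04, -6.05280590e+01, -3.42049456e+01, -1.69276143e-05,
        9.43140651e-03, -5.24092616e-05]), 'eef_pos': array([180.24214286, 597.96970242, 230.57536008]), 'tcp_rot': array([-3.14154796e+00,  1.34231222e-03,  1.27797550e+00]), 'contact_force': array([-0.64147688,  0.21575569, -0.5845035 ]), 'wrist_torque': array([-0.01511782,  0.01579982,  0.0323237 ]), 'opening': 0.9987846207154784}
{'fx': 442.0469918499882, 'fy': 442.0469918499882, 'cx': 275.05389920112714, 'cy': 209.8088669359573, 'k1': -0.08384497012249206, 'xyz': array([1227.3295958 ,  656.4021803 ,  630.71220616]), 'orientation': array([-2.14694489, -0.01994193,  2.38675501])}
{'fx': 442.008933745878, 'fy': 442.008933745878, 'cx': 286.0902216662083, 'cy': 211.68481029083011, 'k1': -0.13795382695266703, 'xyz': array([ 526.5836632 ,    8.74806612, 1213.88900669]), 'orientation': array([-3.08835972, -0.01547514, -1.58660111])}
```

View pics/scene0.png

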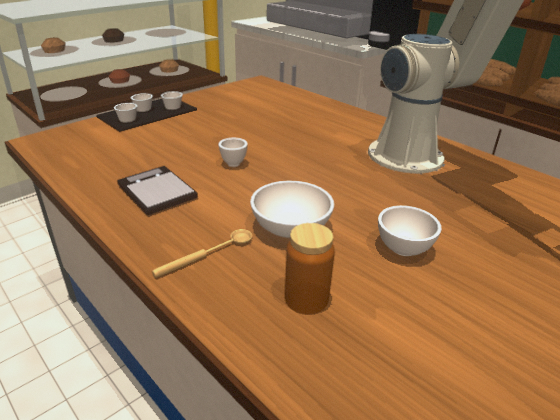

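View pics/top0.png

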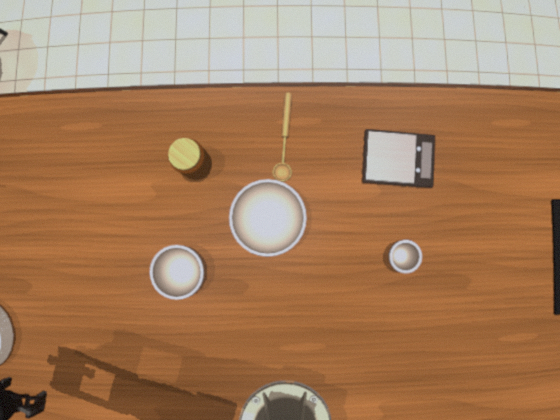

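The top view shows the large bowl at about (268,217), the medium at (177,271) and the small at (405,256). The jar lid is at (187,155), the spoon at (285,140) and the scale at (398,158).

```bash
cat > h.py <<'E'
import cv2, numpy as np
from scipy.spatial.transform import Rotation as R
from scipy.optimize import least_squares
def rays(f,uv):
    uv=np.asarray(uv,float).reshape(-1,2)
    K=np.array([[f["fx"],0,f["cx"]],[0,f["fy"],f["cy"]],[0,0,1]])
    p=cv2.undistortPoints(uv[:,None],K,np.array([f["k1"],0,0,0,0])).reshape(-1,2)
    return R.from_euler("xyz",f["orientation"]).apply(np.c_[p,np.ones(len(p))])
def plane(f,uv,z):
    d=rays(f,uv); c=f["xyz"]; return c+d*((z-c[2])/d[:,2])[:,None]
def proj(f,P):
    p=R.from_euler("xyz",f["orientation"]).inv().apply(np.asarray(P,float).reshape(-1,3)-f["xyz"])
    K=np.array([[f["fx"],0,f["cx"]],[0,f["fy"],f["cy"]],[0,0,1]])
    return cv2.projectPoints(p,np.zeros(3),np.zeros(3),K,np.array([f["k1"],0,0,0,0]))[0].reshape(-1,2)
def fit(P):
    P=P[:,:2]; c0=P.mean(0)
    s=least_squares(lambda q:np.hypot(*(P-q[:2]).T)-q[2],[*c0,70],loss="soft_l1",f_scale=1.5)
    return s.x, np.abs(s.fun).mean()
def bowls(f,seeds):
    hsv=cv2.cvtColor(f["image"],cv2.COLOR_BGR2HSV)
    m=((hsv[...,1]<95)&(hsv[...,2]>90)).astype(np.uint8)*255
    cs,_=cv2.findContours(m,cv2.RETR_EXTERNAL,cv2.CHAIN_APPROX_NONE)
    out={}
    for n,(uv,z) in seeds.items():
        c=[c for c in cs if cv2.pointPolygonTest(c,uv,False)>=0]
        if not c: print(n,"none"); continue
        c=max(c,key=len)
        # outer contour pixels lie half a pixel inside the edge
        h=cv2.convexHull(c); 
        out[n]=fit(plane(f,c.reshape(-1,2),z)); print(n,len(c),np.round(out[n][0],1),round(out[n][1],2))
    return out
E
python3 - <<'E'
from h import *; import pickle
t=pickle.load(open("top0.pkl","rb")); s=pickle.load(open("scene0.pkl","rb"))
b=bowls(t,{"L":((268,217),76),"M":((177,271),74),"S":((405,256),70)})
b2=bowls(s,{"L":((291,205),76),"M":((408,225),74),"S":((233,148),70)})
print("jar",plane(t,[(185,153)],160)); print("spoon",plane(t,[(289,95),(283,181)],10)); print("scale",plane(t,[(365,130),(435,133),(432,188),(362,184)],26))
# scene rim checks: draw projected rims
im=s["image"].copy()
a=np.linspace(0,6.28,100)
for n,rr,z in(("L",100,76),("M",71,74),("S",44,70)):
    c=b[n][0]; P=np.c_[c[0]+rr*np.cos(a),c[1]+rr*np.sin(a),a*0+z]
    cv2.polylines(im,[np.int32(np.round(proj(s,P)))],True,(0,0,255),1)
cv2.imwrite("pics/chk0.png",im)
E
```

```text
L 220 [573.5  38.7 100. ] 0.58
M 156 [436.  276.2  71.6] 0.72
S 96 [ 466.2 -319.8   44.8] 0.67
L 207 [583.3  43.3 103.9] 7.93
M 162 [458.5 286.6  86.4] 9.25
S 85 [ 493.8 -289.7   74.9] 17.86
jar [[728.36701316 233.97927723 160.        ]]
spoon [[916.85679472 -24.1892874   10.        ]
 [674.73400249  -3.75990916  10.        ]]
scale [[ 811.41007825 -231.34220464   26.        ]
 [ 803.25200328 -429.71579718   26.        ]
 [ 648.9555939  -414.02133232   26.        ]
 [ 661.90994004 -218.34751851   26.        ]]
```

View pics/chk0.png

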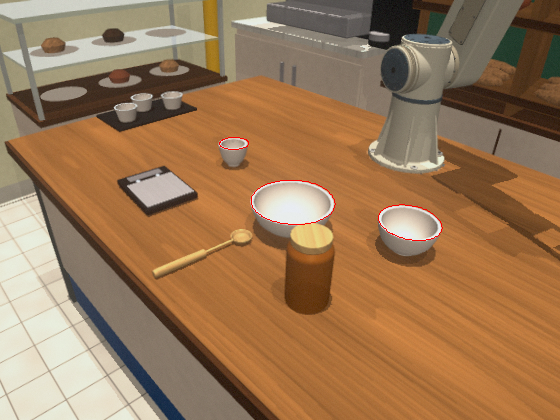

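```bash
cat >> h.py <<'E'
def goto(xyz,yaw,pose=None):
    from rig import r
    s=r.sense(); p,e=(s["eef_pos"],s["tcp_rot"]) if pose is None else pose
    A=R.from_euler("xyz",e); B=R.from_euler("xyz",[np.pi,0,yaw])
    print("clk %.2f"%s["clock"],"pos",np.round(p,1),"rpy",np.round(e,4),"F",np.round(s["contact_force"],1),"M",np.round(s["wrist_torque"],2),"open %.3f"%s["opening"])
    print("shift m, in tool now",np.round(A.inv().apply(np.asarray(xyz)-p)/1e3,4)," in tool after turn",np.round(B.inv().apply(np.asarray(xyz)-p)/1e3,4)," turn",np.round((A.inv()*B).as_rotvec(),4))
def near(c,rad):
    c=np.asarray(c); az=np.arctan2(c[1],c[0]); return c-rad*np.array([np.cos(az),np.sin(az)]),az
E
python3 - <<'E'
from h import *
g,az=near([436,276.2],67); print(g,az); goto([*g,150],az)
E
```

```text
[379.4010342  240.34533405] 0.5646785175123181
clk 0.10 pos [180.3 598.  230.6] rpy [3.1416e+00 1.3000e-03 1.2780e+00] F [-0.1  0.1  0.5] M [ 0.01 -0.01 -0.03] open 1.000
shift m, in tool now [-0.2849  0.2938  0.081 ]  in tool after turn [-0.0232  0.4087  0.0806]  turn [5.000e-04 1.200e-03 7.133e-01]
```

Call:
arm_command(
  targets=[
    [-0.0203,0.021,0.0058,0,0,0],
    [-0.0203,0.021,0.0058,0,0,0],
    [-0.0203,0.021,0.0058,0,0,0],
    [-0.0203,0.021,0.0058,0,0,0],
    [-0.0203,0.021,0.0058,0,0,0],
    [-0.0203,0.021,0.0058,0,0,0],
    [-0.0203,0.021,0.0058,0,0,0],
    [-0.0203,0.021,0.0058,0,0,0],
    [-0.0203,0.021,0.0058,0,0,0],
    [-0.0203,0.021,0.0058,0,0,0],
    [-0.0203,0.021,0.0058,0,0,0],
    [-0.0203,0.021,0.0058,0,0,0],
    [-0.0203,0.021,0.0058,0,0,0],
    [-0.0203,0.021,0.0058,0,0,0],
    [0,0,0,0,0,0.119],
    [0,0,0,0,0,0.119],
    [0,0,0,0,0,0.119],
    [0,0,0,0,0,0.119],
    [0,0,0,0,0,0.119],
    [0,0,0,0,0,0.119],
  ],
  fingers=0.036,
  squeeze=70,
)

```text
clock: 1.77
eef_pos: [379.7, 241.2, 149.9]
tcp_rot: [3.142, 0.001, 0.558]
contact_force: [0.4, -0.1, -0.0]
opening: 0.422
```

```bash
python3 - <<'E'
from h import *; from rig import r
g,az=near([436,276.2],67); goto([*g,130],az)
f=r.grab_frame("top"); cv2.imwrite("pics/top1.png",f["image"][180:350,60:330].repeat(2,0).repeat(2,1))
s=r.grab_frame("scene"); cv2.imwrite("pics/sc1.png",s["image"][130:330,320:520].repeat(3,0).repeat(3,1))
bowls(f,{"M":((170,275),74)})
goto([*g,130],az)
E
```

```text
clk 1.77 pos [379.7 241.2 149.9] rpy [3.1415e+00 5.0000e-04 5.5790e-01] F [ 0.4 -0.1 -0. ] M [-0.04  0.02 -0.01] open 0.422
shift m, in tool now [-0.0007  0.0006  0.0199]  in tool after turn [-0.0007  0.0006  0.0199]  turn [ 0.      0.0005 -0.0068]
M 836 [360.2 621.9 330.2] 68.8
clk 1.87 pos [379.7 241.3 149.9] rpy [3.1416e+00 5.0000e-04 5.6180e-01] F [ 0.3  0.9 -0.4] M [ 0.05  0.01 -0.02] open 0.416
shift m, in tool now [-0.0007  0.0007  0.0199]  in tool after turn [-0.0007  0.0007  0.0199]  turn [ 0.      0.0005 -0.0029]
```

View pics/top1.png

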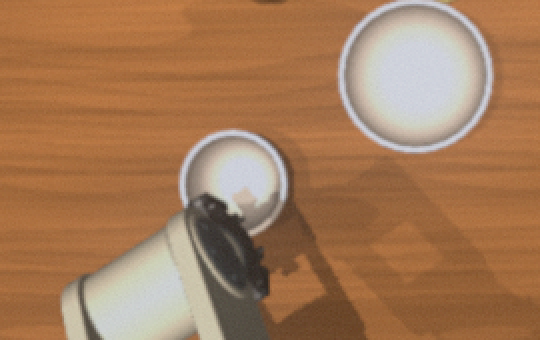

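View pics/sc1.png

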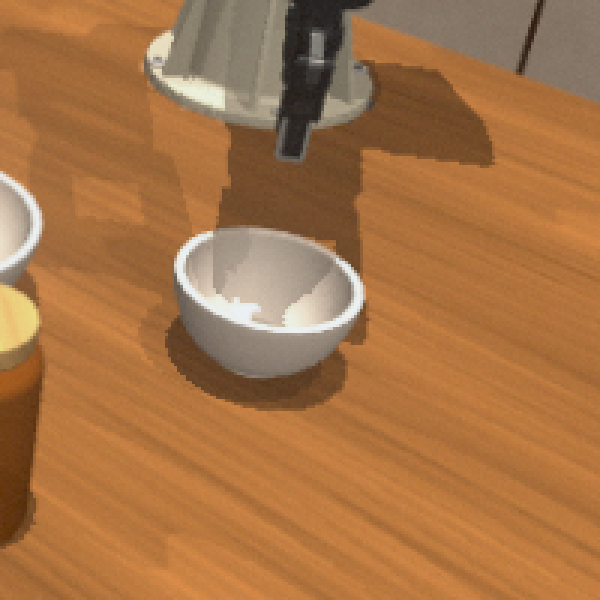

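The gripper hovers over the near rim of the medium bowl, which is clear and undisturbed. I'll lower around the wall.

Call:
arm_command(
  targets=[
    [-0.0007,0.0007,0.014,0,0,0],
    [0,0,0.014,0,0,0],
    [0,0,0.014,0,0,0],
    [0,0,0.014,0,0,0],
    [0,0,0.014,0,0,0],
    [0,0,0.014,0,0,0],
    [0,0,0.014,0,0,0],
    [0,0,0,0,0,0],
    [0,0,0,0,0,0],
  ],
)

```text
clock: 2.62
eef_pos: [379.1, 240.2, 51.7]
tcp_rot: [-3.142, 0.002, 0.567]
contact_force: [0.6, -0.0, 0.7]
opening: 0.424
```

```bash
python3 - <<'E'
from h import *; from rig import r
g,az=near([436,276.2],67); goto([*g,52],az)
s=r.grab_frame("scene"); cv2.imwrite("pics/sc2.png",s["image"][130:330,320:520].repeat(3,0).repeat(3,1))
E
```

```text
clk 2.62 pos [379.1 240.2  51.7] rpy [-3.1416e+00  1.9000e-03  5.6700e-01] F [ 0.6 -0.   0.7] M [ 0.01 -0.01  0.02] open 0.424
shift m, in tool now [ 0.0004  0.     -0.0003]  in tool after turn [ 0.0004  0.     -0.0003]  turn [0.     0.0019 0.0023]
```

View pics/sc2.png

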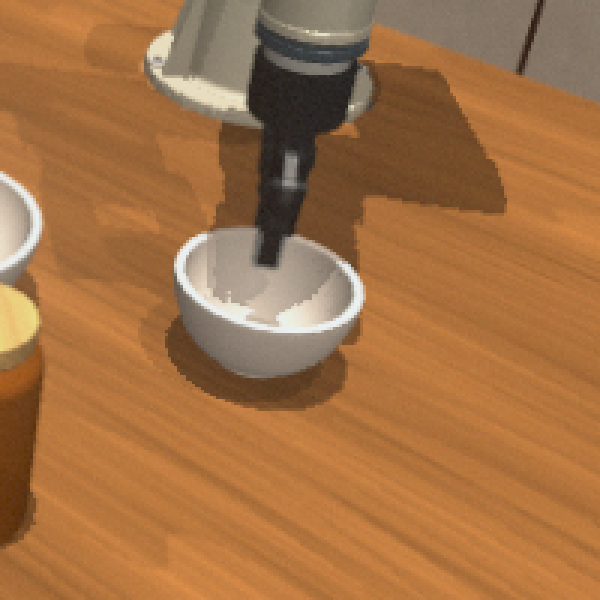

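One finger is inside the bowl and the other behind the near wall. Closing.

Call:
arm_command(
  targets=[
    [0,0,0,0,0,0],
    [0,0,0,0,0,0],
    [0,0,0,0,0,0],
    [0,0,0,0,0,0],
    [0,0,0,0,0,0],
    [0,0,0,0,0,0],
    [0,0,0,0,0,0],
    [0,0,0,0,0,0],
  ],
  fingers=0,
  squeeze=80,
)

```text
clock: 3.33
eef_pos: [381.2, 242.1, 54.0]
tcp_rot: [-3.141, -0.005, 0.565]
contact_force: [-6.7, 4.0, 16.7]
opening: 0.094
```

```bash
python3 - <<'E'
from h import *; from rig import r
g,az=near([436,276.2],67); goto([*g,52],az)
s=r.grab_frame("scene"); cv2.imwrite("pics/sc3.png",s["image"][130:330,320:520].repeat(3,0).repeat(3,1))
E
```

```text
clk 3.33 pos [381.2 242.1  54. ] rpy [-3.141  -0.005   0.5653] F [-6.7  4.  16.7] M [ 1.19 -0.12  0.6 ] open 0.094
shift m, in tool now [-0.0024  0.0006  0.002 ]  in tool after turn [-0.0024  0.0006  0.002 ]  turn [-0.0006 -0.005   0.0007]
```

View pics/sc3.png

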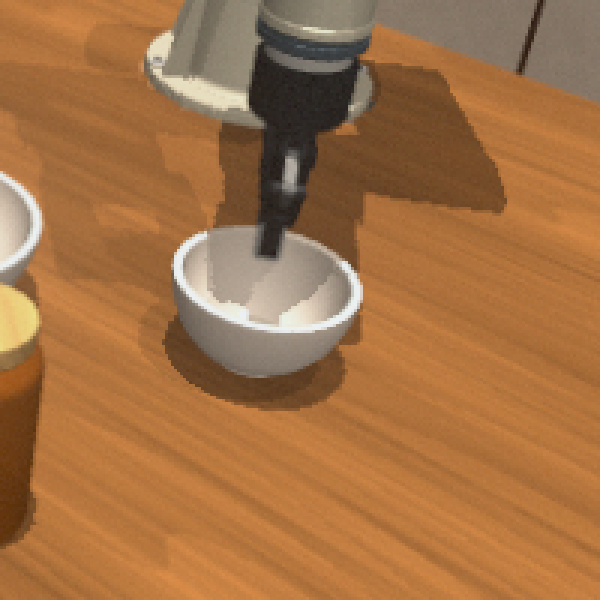

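Gripped at 8 mm, the wall thickness. I'll lift a little and check for tilt.

Call:
arm_command(
  targets=[
    [0,0,-0.005,0,0,0],
    [0,0,-0.005,0,0,0],
    [0,0,-0.01,0,0,0],
    [0,0,-0.01,0,0,0],
    [0,0,-0.01,0,0,0],
    [0,0,0,0,0,0],
    [0,0,0,0,0,0],
  ],
)

```text
clock: 3.97
eef_pos: [379.8, 240.5, 92.7]
tcp_rot: [3.142, -0.001, 0.564]
contact_force: [0.0, -0.5, -4.6]
opening: 0.073
```

```bash
python3 - <<'E'
from h import *; from rig import r
g,az=near([436,276.2],67); goto([*g,52],az)
s=r.grab_frame("scene"); cv2.imwrite("pics/sc4.png",s["image"][110:310,320:520].repeat(3,0).repeat(3,1))
goto([*g,52],az)
E
```

```text
clk 3.97 pos [379.8 240.5  92.7] rpy [ 3.1416e+00 -1.0000e-03  5.6400e-01] F [ 0.  -0.5 -4.6] M [-0.16  0.25 -0.01] open 0.073
shift m, in tool now [-0.0004 -0.0001  0.0407]  in tool after turn [-0.0004 -0.0001  0.0407]  turn [ 0.     -0.001  -0.0007]
clk 4.02 pos [379.4 240.3  92.2] rpy [3.1416 0.     0.5639] F [-0.  -0.4 -4.3] M [-0.15  0.19  0.03] open 0.071
shift m, in tool now [ 0.     -0.0001  0.0402]  in tool after turn [ 0.     -0.0001  0.0402]  turn [ 0.      0.     -0.0007]
```

View pics/sc4.png

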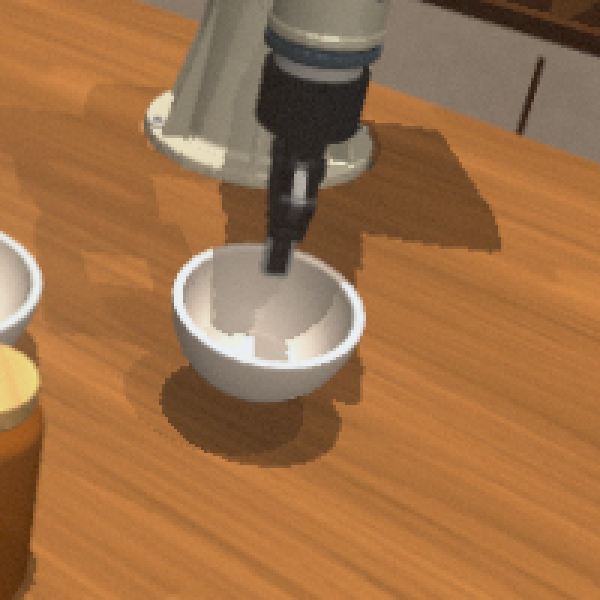

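```bash
python3 - <<'E'
from h import *; from rig import r
s=r.grab_frame("scene"); im=s["image"]; st=r.sense()
u=np.array([np.cos(.564),np.sin(.564),0]); 
# column scan at far rim point column: detect bright rim
g=st["eef_pos"]
for d in (138,):
  p=proj(s,[g+d*u+[0,0,dz] for dz in(22,12,2,-8,-18)]); print(np.round(p,1))
c=int(round(p[1,0])); print(c,[(v,im[v,c].tolist()) for v in range(int(p[0,1])-6,int(p[-1,1])+6)])
for v in range(int(p[0,1])-4,int(p[-1,1])+6,2):
    ry=rays(s,[(c,v)])[0]; t=((g+138*u-s["xyz"])@u)/(ry@u); print(v,np.round((s["xyz"]+ry*t)[2]-g[2],1))
goto([0,0,0],0)
E
```

```text
[[413.  223.9]
 [412.1 227.8]
 [411.2 231.7]
 [410.3 235.5]
 [409.5 239.3]]
412 [(217, [158, 178, 194]), (218, [163, 179, 196]), (219, [162, 179, 196]), (220, [163, 179, 197]), (221, [164, 181, 198]), (222, [166, 182, 201]), (223, [173, 191, 208]), (224, [167, 185, 202]), (225, [168, 186, 204]), (226, [165, 182, 199]), (227, [167, 186, 202]), (228, [169, 186, 204]), (229, [166, 183, 200]), (230, [204, 217, 222]), (231, [239, 238, 234]), (232, [231, 229, 227]), (233, [141, 151, 160]), (234, [119, 135, 147]), (235, [118, 131, 145]), (236, [118, 129, 142]), (237, [113, 127, 139]), (238, [111, 123, 137]), (239, [114, 124, 136]), (240, [111, 124, 135]), (241, [106, 120, 131]), (242, [104, 116, 129]), (243, [101, 111, 121]), (244, [49, 70, 96])]
219 33.6
221 28.7
223 23.8
225 18.9
227 14.0
229 9.0
231 4.0
233 -1.0
235 -6.1
237 -11.1
239 -16.2
241 -21.4
243 -26.5
clk 4.07 pos [379.3 240.2  91.9] rpy [3.1416e+00 7.0000e-04 5.6400e-01] F [-0.1  0.4 -4.7] M [-0.09  0.29  0.02] open 0.069
shift m, in tool now [-4.489e-01  2.000e-04  9.220e-02]  in tool after turn [-0.3793  0.2402  0.0919]  turn [2.00e-04 6.00e-04 5.64e-01]
```

The far rim sits about 20 mm low, so the bowl tilts about 8° because the pinch is too shallow: the pad centre is only about 3 mm below the rim. I'll set it back gently and regrip deeper.

Call:
arm_command(
  targets=[
    [0,0,0.006,0,0,0],
    [0,0,0.006,0,0,0],
    [0,0,0.006,0,0,0],
    [0,0,0.004,0,0,0],
    [0,0,0.003,0,0,0],
    [0,0,0.002,0,0,0],
    [0,0,0.002,0,0,0],
    [0,0,0,0,0,0],
  ],
)

```text
clock: 4.73
eef_pos: [376.2, 238.4, 63.0]
tcp_rot: [-3.141, 0.008, 0.564]
contact_force: [-18.0, -10.3, 31.9]
opening: 0.071
```

Call:
arm_command(
  targets=[
    [0,0,0,0,0,0],
    [0,0,0.002,0,0,0],
    [0,0,0.002,0,0,0],
  ],
  squeeze=25,
)

```text
clock: 4.98
eef_pos: [373.8, 237.0, 59.3]
tcp_rot: [-3.141, 0.013, 0.564]
contact_force: [-32.9, -18.1, 51.3]
opening: 0.067
```

```bash
python3 - <<'E'
from h import *; from rig import r
g,az=near([436,276.2],67); goto([*g,47],az)
s=r.grab_frame("scene"); cv2.imwrite("pics/sc5.png",s["image"][110:310,320:520].repeat(3,0).repeat(3,1))
goto([*g,47],az)
E
```

```text
clk 4.98 pos [373.8 237.   59.3] rpy [-3.1413  0.0129  0.5638] F [-32.9 -18.1  51.3] M [-2.09  3.52 -0.07] open 0.067
shift m, in tool now [0.0067 0.0002 0.0123]  in tool after turn [0.0066 0.0002 0.0123]  turn [-0.0003  0.0129 -0.0009]
clk 5.03 pos [373.5 236.8  59. ] rpy [-3.1414  0.0133  0.5639] F [-28.1 -16.6  46.8] M [-1.72  2.84 -0.06] open 0.069
shift m, in tool now [0.007  0.0002 0.0119]  in tool after turn [0.0069 0.0002 0.012 ]  turn [-0.0002  0.0133 -0.0008]
```

View pics/sc5.png

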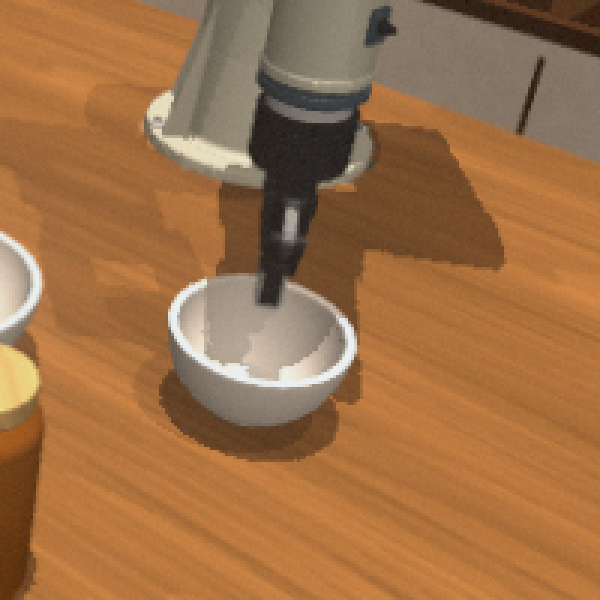

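Contact levers on the tilted bowl, so I'll back off, level it with the wrist and then lower.

Call:
arm_command(
  targets=[
    [0,0,-0.005,0,0,0],
    [0,0,-0.005,0,0,0],
    [0,0,0,0,0.05,0],
    [0,0,0,0,0.05,0],
    [0,0,0,0,0.03,0],
    [0,0,0,0,0,0],
    [0,0,0,0,0,0],
  ],
  squeeze=60,
)

```text
clock: 5.62
eef_pos: [379.2, 240.2, 68.9]
tcp_rot: [3.142, -0.128, 0.564]
contact_force: [-0.2, -0.7, -4.5]
opening: 0.073
```

```bash
cat >> h.py <<'E'
def farrim(name,span):
    from rig import r
    s=r.grab_frame("scene"); st=r.sense(); g=st["eef_pos"]; yaw=st["tcp_rot"][2]
    u=np.array([np.cos(yaw),np.sin(yaw),0]); p=proj(s,[g+span*u+[0,0,10]])[0]; c=int(round(p[0]))
    col=s["image"][:,c].astype(float).mean(1); lo=int(p[1])-15; v=lo+np.argmax(col[lo:lo+40]-0)
    ry=rays(s,[(c,v)])[0]; t=((g+span*u-s["xyz"])@u)/(ry@u)
    print("brightest row",v,"col",c,"far rim above TCP",np.round((s["xyz"]+ry*t)[2]-g[2],1))
    im=s["image"]; y0=max(0,int(p[1])-110); x0=max(0,min(360,c-100)); cv2.imwrite(f"pics/{name}.png",im[y0:y0+200,x0:x0+200].repeat(3,0).repeat(3,1))
E
python3 - <<'E'
from h import *
g,az=near([436,276.2],67); goto([*g,47],az)
farrim("sc6",138)
E
```

```text
clk 5.62 pos [379.2 240.2  68.9] rpy [ 3.1416 -0.1285  0.564 ] F [-0.2 -0.7 -4.5] M [-0.12  0.39  0.02] open 0.073
shift m, in tool now [-0.0026 -0.      0.0217]  in tool after turn [ 0.0002 -0.      0.0219]  turn [ 0.     -0.1285 -0.0007]
brightest row 233 col 410 far rim above TCP 21.5
```

View pics/sc6.png

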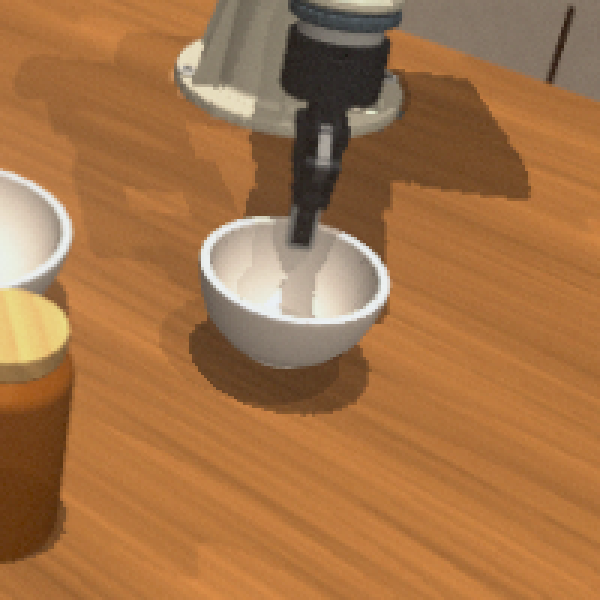

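Leveled, bottom about 16 mm up. Set it down and open.

Call:
arm_command(
  targets=[
    [-0.0006,0,0.005,0,0,0],
    [-0.0006,0,0.005,0,0,0],
    [-0.0003,0,0.0025,0,0,0],
    [-0.0002,0,0.0015,0,0,0],
    [-0.0001,0,0.001,0,0,0],
    [0,0,0,0,0,0],
  ],
)

```text
clock: 6.17
eef_pos: [378.7, 240.1, 54.0]
tcp_rot: [-3.141, -0.128, 0.564]
contact_force: [-10.4, -4.3, 14.3]
opening: 0.072
```

Contact. Release, straighten, then go deeper.

Call:
arm_command(
  targets=[
    [0,0,0,0,0,0],
    [0,0,0,0,0,0],
    [0,0,0,0,0,0],
    [0,0,0,0,-0.065,0],
    [0,0,0,0,-0.064,0],
    [0,0,0,0,0,0],
  ],
  fingers=0.036,
)

```text
clock: 6.67
eef_pos: [382.3, 242.1, 54.5]
tcp_rot: [3.142, -0.002, 0.564]
contact_force: [0.3, 0.6, 0.2]
opening: 0.422
```

```bash
python3 - <<'E'
from h import *
g,az=near([436,276.2],67); goto([*g,44],az)
farrim("sc7",138)
E
```

```text
clk 6.67 pos [382.3 242.1  54.5] rpy [ 3.1416e+00 -2.0000e-03  5.6400e-01] F [0.3 0.6 0.2] M [ 0.01 -0.02 -0.05] open 0.422
shift m, in tool now [-0.0035 -0.      0.0105]  in tool after turn [-0.0034 -0.      0.0105]  turn [ 0.     -0.002  -0.0007]
brightest row 237 col 409 far rim above TCP 27.3
```

View pics/sc7.png

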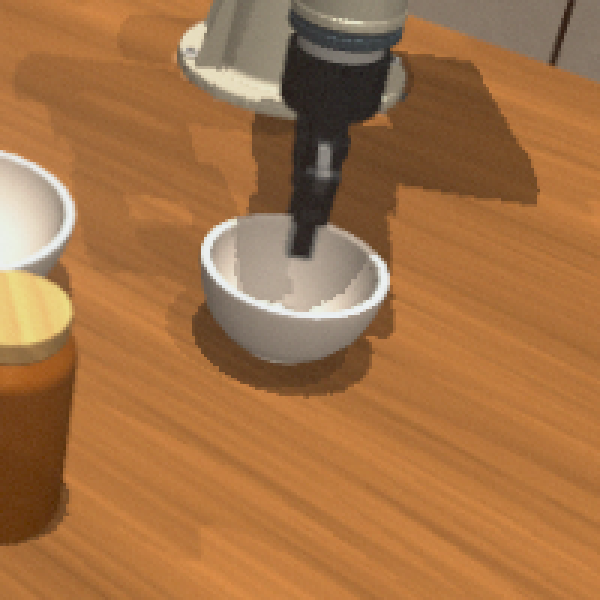

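Call:
arm_command(
  targets=[
    [-0.001,0,0.004,0,0,0],
    [-0.001,0,0.004,0,0,0],
    [0,0,0.0025,0,0,0],
    [0,0,0,0,0,0],
    [0,0,0,0,0,0],
  ],
)

```text
clock: 7.13
eef_pos: [377.5, 239.2, 43.2]
tcp_rot: [-3.142, -0.001, 0.564]
contact_force: [-0.4, 0.1, -0.8]
opening: 0.417
```

Call:
arm_command(
  targets=[
    [0,0,0,0,0,0],
    [0,0,0,0,0,0],
    [0,0,0,0,0,0],
    [0,0,0,0,0,0],
    [0,0,0,0,0,0],
    [0,0,0,0,0,0],
    [0,0,0,0,0,0],
  ],
  fingers=0,
  squeeze=100,
)

```text
clock: 7.72
eef_pos: [378.8, 240.0, 45.5]
tcp_rot: [-3.142, -0.004, 0.564]
contact_force: [-10.8, -4.5, 34.9]
opening: 0.113
```

Call:
arm_command(
  targets=[
    [0,0,-0.005,0,0,0],
    [0,0,-0.005,0,0,0],
    [0,0,-0.01,0,0,0],
    [0,0,-0.01,0,0,0],
    [0,0,-0.01,0,0,0],
    [0,0,0,0,0,0],
    [0,0,0,0,0,0],
  ],
)

```text
clock: 8.3
eef_pos: [377.8, 239.3, 83.7]
tcp_rot: [-3.142, -0.001, 0.564]
contact_force: [-0.5, 0.4, -4.2]
opening: 0.073
```

```bash
python3 - <<'E'
from h import *
g,az=near([436,276.2],67); goto([*g,44],az)
farrim("sc8",136)
E
```

```text
clk 8.30 pos [377.8 239.3  83.7] rpy [-3.1416e+00 -1.1000e-03  5.6400e-01] F [-0.5  0.4 -4.2] M [-0.14  0.21 -0.03] open 0.073
shift m, in tool now [ 0.0018 -0.      0.0397]  in tool after turn [ 0.0019 -0.      0.0397]  turn [-0.     -0.0011 -0.0007]
brightest row 232 col 411 far rim above TCP 7.1
```

View pics/sc8.png

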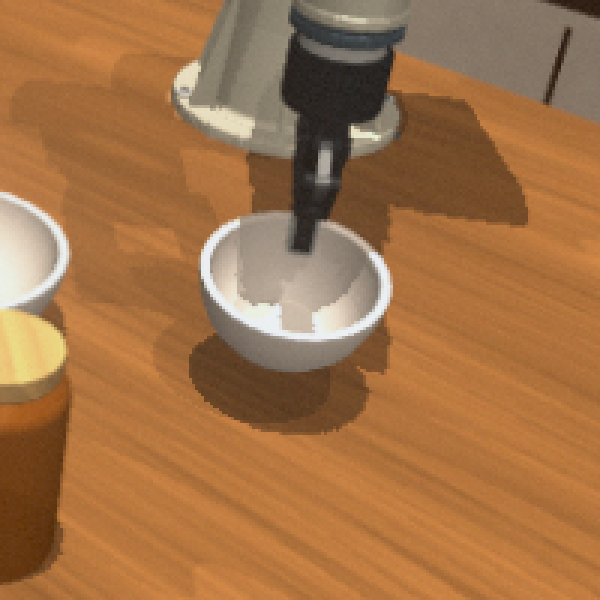

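The same tilt again: the wall slopes about 9° and self-aligns to the pads. So I'll carry it with the tool leaned to suit, which levels the bowl.

Call:
arm_command(
  targets=[
    [0,0,-0.015,0,0,0],
    [0,0,-0.015,0,0,0],
    [0,0,-0.015,0,0.05,0],
    [0,0,-0.015,0,0.05,0],
    [0,0,-0.015,0,0.05,0],
    [0,0,0,0,0,0],
    [0,0,0,0,0,0],
    [0,0,0,0,0,0],
  ],
)

```text
clock: 9.02
eef_pos: [375.8, 238.0, 157.6]
tcp_rot: [3.142, -0.149, 0.564]
contact_force: [-0.5, 0.1, -4.9]
opening: 0.074
```

```bash
cat >> h.py <<'E'
def overlay(name,cen,rad,zs,z0):
    from rig import r
    a=np.linspace(0,2*np.pi,120)
    for cam in("scene","top"):
        f=r.grab_frame(cam); im=f["image"]; p=proj(f,[[*cen,z0]])[0]
        x0=int(np.clip(p[0]-100,0,360)); y0=int(np.clip(p[1]-75,0,270))
        b=im[y0:y0+150,x0:x0+200].repeat(3,0).repeat(3,1)
        for z,col in zip(zs,[(0,0,255),(0,200,0),(255,0,0)]):
            q=(proj(f,np.c_[cen[0]+rad*np.cos(a),cen[1]+rad*np.sin(a),a*0+z])-[x0,y0]+.5)*3
            cv2.polylines(b,[np.int32(q)],True,col,1)
        cv2.imwrite(f"pics/{name}_{cam}.png",b)
E
python3 - <<'E'
from h import *; from rig import r
g,az=near([436,276.2],67); goto([*g,150],az); s=r.sense(); p=s["eef_pos"]
u=np.array([np.cos(.564),np.sin(.564)]); c=p[:2]+u*67; print(c)
farrim("sc9",138)
overlay("ov9",c,71,[p[2]+22,p[2]+28],p[2]+25)
E
```

```text
clk 9.02 pos [375.8 238.  157.6] rpy [ 3.1416 -0.1487  0.564 ] F [-0.5  0.1 -4.9] M [-0.2   0.45  0.02] open 0.074
shift m, in tool now [ 0.0031 -0.      0.0081]  in tool after turn [ 0.0043 -0.      0.0076]  turn [ 1.000e-04 -1.487e-01 -7.000e-04]
[432.3887908  273.84676594]
brightest row 193 col 418 far rim above TCP 28.6
```

View pics/ov9_scene.png

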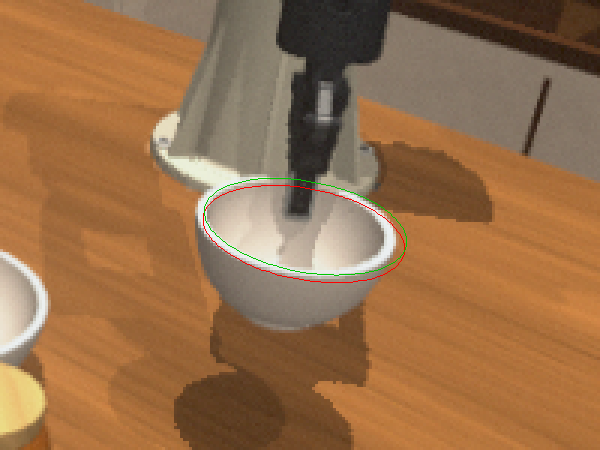

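View pics/ov9_top.png

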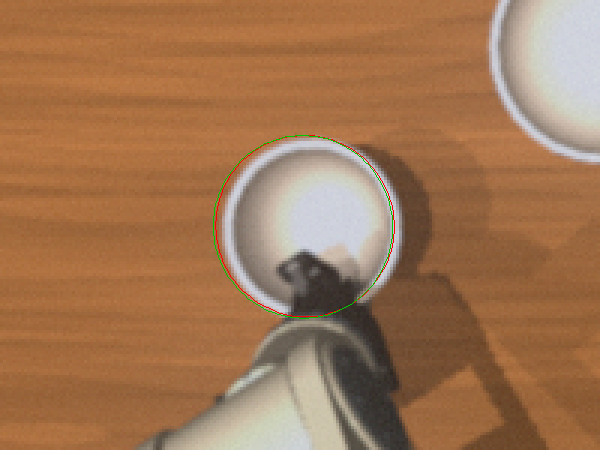

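```bash
cat >> h.py <<'E'
def held(cen,rad,z,u,img=None,up=0.0):
    """centre of a held bowl from top view: contour points on the side away from the gripper"""
    from rig import r
    f=r.grab_frame("top") if img is None else img
    hsv=cv2.cvtColor(f["image"],cv2.COLOR_BGR2HSV)
    m=((hsv[...,1]<95)&(hsv[...,2]>90)).astype(np.uint8)*255
    cs,_=cv2.findContours(m,cv2.RETR_EXTERNAL,cv2.CHAIN_APPROX_NONE)
    P=plane(f,np.vstack([c.reshape(-1,2) for c in cs]),z)[:,:2]
    c=np.array(cen,float)
    for w in(14,8,5):
        d=P-c; k=(np.abs(np.hypot(*d.T)-rad)<w)&((d@u[:2])/rad>-0.3+up); Q=P[k]
        s=least_squares(lambda q:np.hypot(*(Q-q).T)-rad,c,loss="soft_l1",f_scale=1.5); c=s.x
    q,e=fit(Q); print("held centre",np.round(c,1),"n",len(Q),"res",round(np.abs(s.fun).mean(),2),"free fit",np.round(q,1)); return c
E
python3 - <<'E'
from h import *; from rig import r
p=r.sense()["eef_pos"]; u=np.array([np.cos(.564),np.sin(.564)])
c=held(p[:2]+67*u,71,p[2]+28,u); d=c-p[:2]; print("radial",d@u,"tang(tool y)",d@np.array([u[1],-u[0]]))
overlay("ov10",c,71,[p[2]+28],p[2]+25)
E
```

```text
held centre [430.4 266.1] n 101 res 0.66 free fit [429.5 265.5  71.8]
radial 60.887590948616364 tang(tool y) 5.480256991186754
```

View pics/ov10_scene.png

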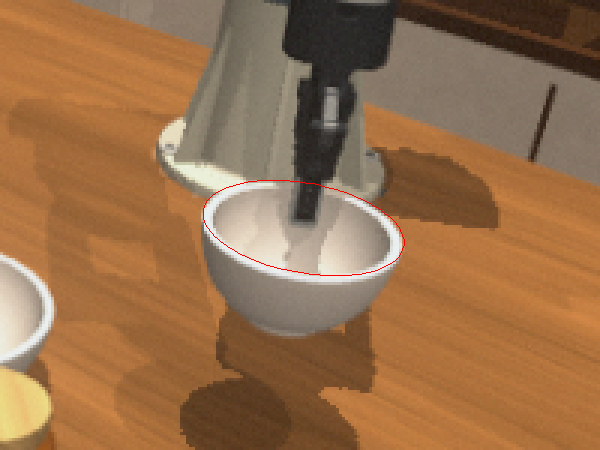

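```bash
sed -i 's/def goto(xyz,yaw,pose=None)/def goto(xyz,yaw,pose=None,pitch=0)/; s/\[np.pi,0,yaw\]/[np.pi,pitch,yaw]/' h.py; python3 - <<'E'
from h import *
y=.067; goto([512.4,40.1,157],y,pitch=-.149)
E
```

```text
clk 9.32 pos [376.  238.2 157.7] rpy [ 3.1416 -0.1495  0.564 ] F [-0.2 -0.8 -3.9] M [-0.28  0.4   0.04] open 0.075
shift m, in tool now [0.0091 0.2403 0.0021]  in tool after turn [0.1213 0.2068 0.019 ]  turn [-0.0739 -0.0005  0.4915]
```

Call:
arm_command(
  targets=[
    [0.0004,0.01,0.0001,0,0,0],
    [0.0008,0.02,0.0002,0,0,0],
    [0.0008,0.02,0.0002,0,0,0],
    [0.0008,0.02,0.0002,0,0,0],
    [0.0008,0.02,0.0002,0,0,0],
    [0.0008,0.02,0.0002,0,0,0],
    [0.0008,0.02,0.0002,0,0,0],
    [0.0008,0.02,0.0002,0,0,0],
    [0.0008,0.02,0.0002,0,0,0],
    [0.0008,0.02,0.0002,0,0,0],
    [0.0008,0.02,0.0002,0,0,0],
    [0.0006,0.02,0.0001,0,0,0],
    [0,0.01,0,-0.0106,0,0.0702],
    [0,0,0,-0.0106,0,0.0702],
    [0,0,0,-0.0106,0,0.0702],
    [0,0,0,-0.0106,0,0.0702],
    [0,0,0,-0.0106,0,0.0702],
    [0,0,0,-0.0106,0,0.0702],
    [0,0,0,-0.0106,0,0.0702],
    [0,0,0,0,0,0],
  ],
)

```text
clock: 10.98
eef_pos: [512.1, 40.5, 157.1]
tcp_rot: [-3.141, -0.15, 0.064]
contact_force: [0.1, 0.5, -3.9]
opening: 0.07
```

```bash
python3 - <<'E'
from h import *; from rig import r
goto([512.4,40.1,157],.067,pitch=-.149)
p=r.sense()["eef_pos"]; y=r.sense()["tcp_rot"][2]; u=np.array([np.cos(y),np.sin(y)])
c=held(p[:2]+61*u+5.5*np.array([u[1],-u[0]]),71,p[2]+27,u); d=c-p[:2]; print("radial",d@u,"tang(tool y)",d@np.array([u[1],-u[0]]))
farrim("sc11",132)
overlay("ov11",c,71,[p[2]+27],p[2]+0)
goto([p[0]+573.5-c[0],p[1]+38.7-c[1],p[2]],y,pitch=-.149)
E
```

```text
clk 10.98 pos [512.1  40.5 157.1] rpy [-3.1411 -0.15    0.0641] F [ 0.1  0.5 -3.9] M [-0.01  0.48 -0.  ] open 0.070
shift m, in tool now [0.0003 0.0004 0.0002]  in tool after turn [0.0003 0.0004 0.0002]  turn [-0.0001 -0.001  -0.0028]
held centre [737.8 129.1] n 4 res 0.65 free fit [721.8 205.7   8.4]
radial 230.88051623913805 tang(tool y) -73.9321776533981
brightest row 171 col 275 far rim above TCP 25.9
clk 11.18 pos [512.2  40.3 157.4] rpy [-3.1411 -0.1505  0.069 ] F [-1.  -0.1 -4.5] M [-0.01  0.49  0.  ] open 0.071
shift m, in tool now [-0.1683  0.0787 -0.0253]  in tool after turn [-0.1679  0.0795 -0.025 ]  turn [-0.0013 -0.0015  0.0048]
```

View pics/ov11_scene.png

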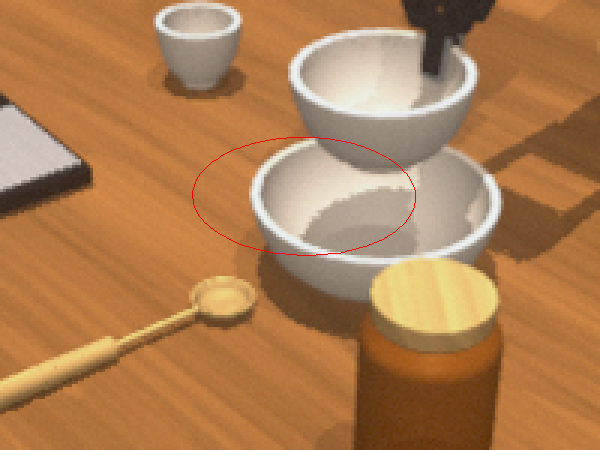

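View pics/ov11_top.png

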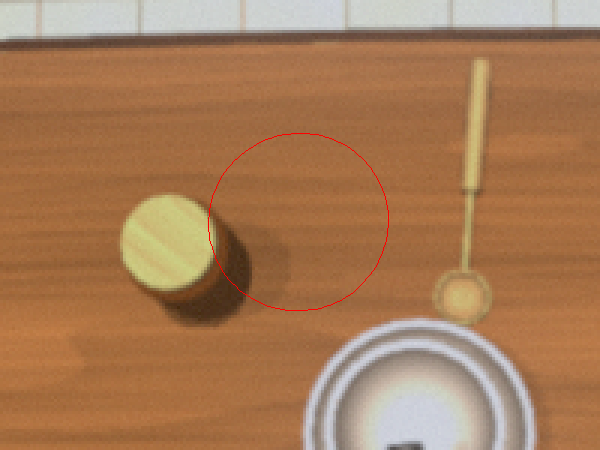

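The overlay failed because white on white broke the fit. I'll overlay the centre predicted from the hand instead.

```bash
python3 - <<'E'
from h import *; from rig import r
p=r.sense()["eef_pos"]; y=.067; u=np.array([np.cos(y),np.sin(y)]);v=np.array([u[1],-u[0]])
c=p[:2]+60.9*u+5.5*v; print(c)
overlay("ov12",c,71,[p[2]+27],p[2]+0)
E
```

```text
[573.30644876  38.93009824]
```

View pics/ov12_scene.png

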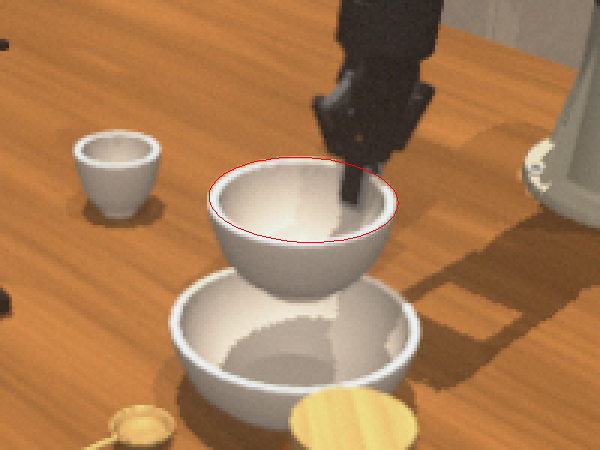

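View pics/ov12_top.png

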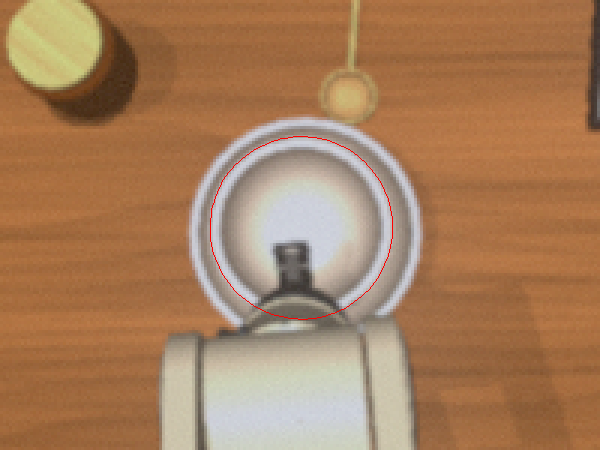

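The prediction matches in both views: rim level, centred over the large bowl, with about 20 mm all round. Lowering.

Call:
arm_command(
  targets=[
    [-0.0011,0,0.0075,0,0,0],
    [-0.0022,0,0.0148,0,0,0],
    [-0.0022,0,0.0148,0,0,0],
    [-0.0022,0,0.0148,0,0,0],
    [-0.0022,0,0.0148,0,0,0],
    [-0.0015,0,0.01,0,0,0],
    [-0.0009,0,0.006,0,0,0],
    [-0.0006,0,0.004,0,0,0],
    [0,0,0,0,0,0],
    [0,0,0,0,0,0],
  ],
)

```text
clock: 12.12
eef_pos: [512.8, 40.4, 70.1]
tcp_rot: [-3.141, -0.151, 0.067]
contact_force: [0.6, -0.1, -4.2]
opening: 0.071
```

```bash
python3 - <<'E'
from h import *; from rig import r
goto([512.3,40.3,61],.067,pitch=-.149)
p=r.sense()["eef_pos"]; y=.067; u=np.array([np.cos(y),np.sin(y)]);v=np.array([u[1],-u[0]])
c=p[:2]+60.9*u+5.5*v; print(c)
overlay("ov13",c,71,[p[2]+27],p[2]+0)
E
```

```text
clk 12.12 pos [512.8  40.4  70.1] rpy [-3.1411 -0.1512  0.067 ] F [ 0.6 -0.1 -4.2] M [-0.01  0.44 -0.  ] open 0.071
shift m, in tool now [-0.0018  0.0001  0.009 ]  in tool after turn [-0.0018  0.0001  0.009 ]  turn [-0.0005 -0.0022  0.    ]
[573.90182484  39.00230617]
```

View pics/ov13_scene.png

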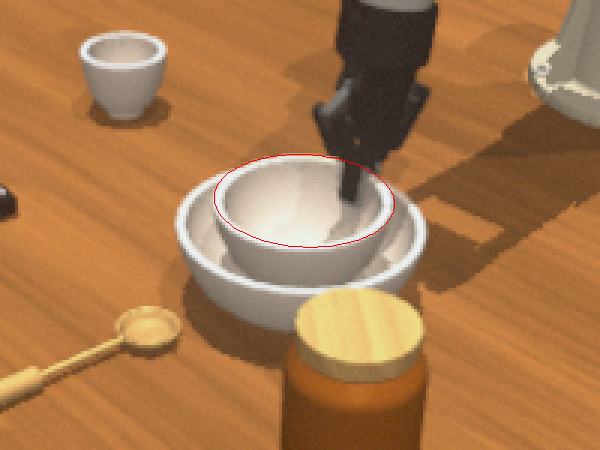

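Inside, with room all round and no contact. I'll creep down until it touches.

Call:
arm_command(
  targets=[
    [-0.0005,0,0.003,0,0,0],
    [-0.0004,0,0.0025,0,0,0],
    [-0.0002,0,0.0015,0,0,0],
    [0,0,0,0,0,0],
  ],
)

```text
clock: 12.55
eef_pos: [512.2, 40.4, 62.5]
tcp_rot: [-3.141, -0.15, 0.067]
contact_force: [0.3, 0.5, -4.3]
opening: 0.066
```

Call:
arm_command(
  targets=[
    [-0.0002,0,0.001,0,0,0],
    [-0.0001,0,0.001,0,0,0],
    [0,0,0,0,0,0],
  ],
)

```text
clock: 12.8
eef_pos: [512.0, 40.4, 61.1]
tcp_rot: [-3.141, -0.15, 0.067]
contact_force: [-7.8, 0.3, 9.4]
opening: 0.074
```

Touched down at the predicted height. Easing the grip, then a small opening.

Call:
arm_command(
  targets=[
    [0,0,0,0,0,0],
    [0,0,0,0,0,0],
    [0,0,0,0,0,0],
  ],
  squeeze=20,
)

```text
clock: 13.05
eef_pos: [512.1, 40.4, 61.3]
tcp_rot: [-3.141, -0.151, 0.067]
contact_force: [-7.3, 0.3, 6.8]
opening: 0.072
```

Call:
arm_command(
  targets=[
    [0,0,0,0,0,0],
    [0,0,0,0,0,0],
    [0,0,0,0,0,0],
  ],
  fingers=0.013,
)

```text
clock: 13.3
eef_pos: [512.7, 40.4, 61.0]
tcp_rot: [-3.141, -0.151, 0.067]
contact_force: [-2.1, 0.5, -0.5]
opening: 0.154
```

```bash
python3 - <<'E'
from h import *; from rig import r
goto([512.3,40.3,61],.067,pitch=-.149)
overlay("ov14",[573.5,38.7],71,[88],80)
E
```

```text
clk 13.30 pos [512.7  40.4  61. ] rpy [-3.141  -0.1514  0.067 ] F [-2.1  0.5 -0.5] M [ 0.06  0.28 -0.03] open 0.154
shift m, in tool now [-0.0004  0.0001 -0.0001]  in tool after turn [-0.0004  0.0001 -0.0001]  turn [-0.0005 -0.0024 -0.    ]
```

View pics/ov14_scene.png

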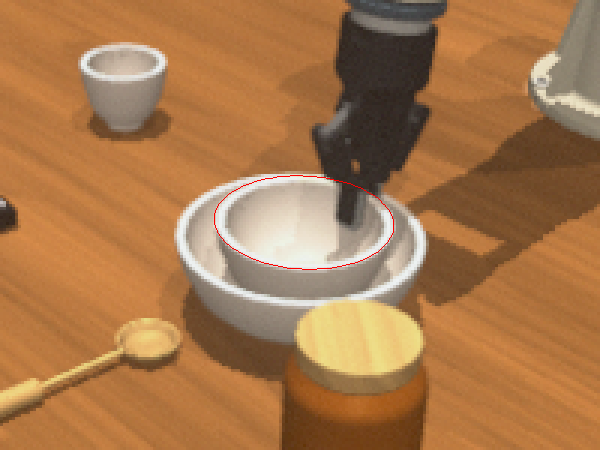

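View pics/ov14_top.png

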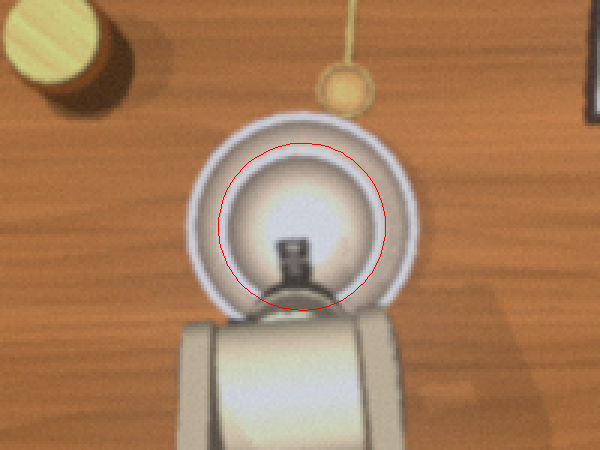

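The medium bowl rests at the nested height and is centred within about 4 mm. The outer pad still grazes it, so I'll shift slightly and withdraw along the fingers.

Call:
arm_command(
  targets=[
    [-0.0015,0,-0.001,0,0,0],
    [0,0,-0.004,0,0,0],
    [0,0,-0.005,0,0,0],
  ],
)

```text
clock: 13.65
eef_pos: [509.4, 40.2, 70.6]
tcp_rot: [-3.141, -0.151, 0.067]
contact_force: [-0.3, 0.1, 1.2]
opening: 0.154
```

Call:
arm_command(
  targets=[
    [0,0,-0.01,0,0,0],
    [0,0,-0.02,0,0,0],
    [0,0,-0.03,0,0,0],
    [0,0,-0.03,0,0,0],
    [0,0,-0.03,0,0,0],
    [0,0,0,0,0,0],
  ],
)

```text
clock: 14.15
eef_pos: [494.0, 39.1, 195.5]
tcp_rot: [-3.141, -0.16, 0.067]
contact_force: [1.1, 0.2, -0.0]
opening: 0.154
```

```bash
python3 - <<'E'
from h import *; from rig import r
c=np.array([466.2,-319.8]); az=np.arctan2(c[1],c[0]); u=np.array([np.cos(az),np.sin(az)])
print(az); 
for pt in (0,-.15): goto([*(c-40*u),150],az,pitch=pt)
overlay("ov15",[573.5,38.7],71,[88],80)
E
```

```text
-0.6012488113894515
clk 14.15 pos [494.   39.1 195.5] rpy [-3.141  -0.1599  0.067 ] F [ 1.1  0.2 -0. ] M [-0.05  0.04  0.05] open 0.154
shift m, in tool now [-0.0894  0.3315  0.0314]  in tool after turn [0.1401 0.3117 0.0455]  turn [-0.054  -0.1537  0.6668]
clk 14.15 pos [494.   39.1 195.5] rpy [-3.141  -0.1599  0.067 ] F [ 1.1  0.2 -0. ] M [-0.05  0.04  0.05] open 0.154
shift m, in tool now [-0.0894  0.3315  0.0314]  in tool after turn [0.1317 0.3117 0.0659]  turn [-0.1037 -0.0094  0.6602]
```

View pics/ov15_scene.png

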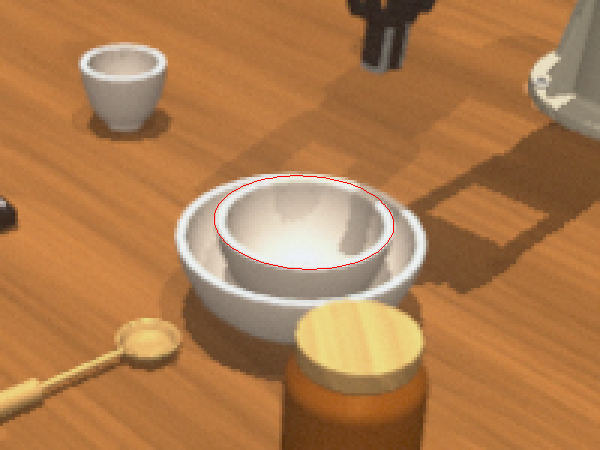

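View pics/ov15_top.png

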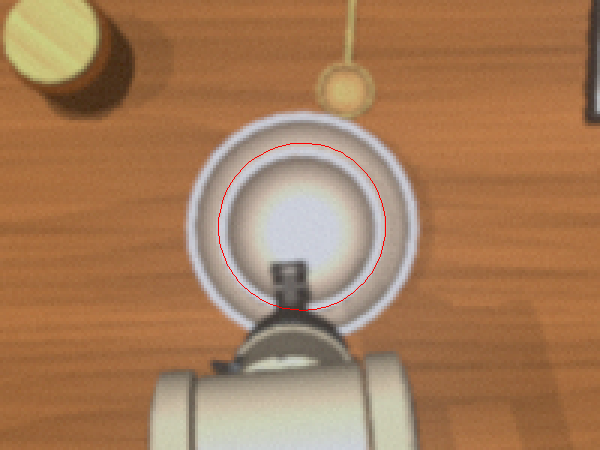

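Medium sits level at nested height. On to the small bowl, approaching with the same lean.

Call:
arm_command(
  targets=[
    [-0.0065,0.0237,0.0022,0,0,0],
    [-0.0065,0.0237,0.0022,0,0,0],
    [-0.0065,0.0237,0.0022,0,0,0],
    [-0.0065,0.0237,0.0022,0,0,0],
    [-0.0065,0.0237,0.0022,0,0,0],
    [-0.0064,0.0237,0.0022,0,0,0],
    [-0.0064,0.0237,0.0022,0,0,0],
    [-0.0064,0.0237,0.0022,0,0,0],
    [-0.0064,0.0237,0.0022,0,0,0],
    [-0.0064,0.0237,0.0022,0,0,0],
    [-0.0063,0.0237,0.0022,0,0,0],
    [-0.0063,0.0237,0.0022,0,0,0],
    [-0.0063,0.0237,0.0025,0,0,0],
    [-0.0063,0.0237,0.0025,0,0,0],
    [0,0,0,-0.0173,-0.0016,0.11],
    [0,0,0,-0.0173,-0.0016,0.11],
    [0,0,0,-0.0173,-0.0016,0.11],
    [0,0,0,-0.0173,-0.0016,0.11],
    [0,0,0,-0.0173,-0.0016,0.11],
    [0,0,0,-0.0173,-0.0016,0.11],
  ],
  fingers=0.03,
)

```text
clock: 15.92
eef_pos: [429.1, -297.3, 143.3]
tcp_rot: [3.136, -0.141, -0.606]
contact_force: [0.6, -0.5, -0.6]
opening: 0.35
```

Call:
arm_command(
  targets=[
    [0,0,0,0,0,0],
  ],
)

```text
clock: 16.0
eef_pos: [429.4, -297.1, 143.4]
tcp_rot: [3.136, -0.141, -0.605]
contact_force: [-0.5, 0.5, -0.5]
opening: 0.351
```

```bash
python3 - <<'E'
from h import *; from rig import r
c=np.array([466.2,-319.8]); az=np.arctan2(c[1],c[0]); u=np.array([np.cos(az),np.sin(az)])
goto([*(c-40*u),150],az,pitch=-.15)
f=r.grab_frame("top"); cv2.imwrite("pics/top16.png",f["image"])
bowls(f,{"L":((268,217),76)})
# medium rim centre: ring-bright profile radially from predicted centre
g=cv2.GaussianBlur(f["image"],(3,3),0).mean(2); C=np.array([573.5,38.7])
def rim(C,lo,hi,z):
    Q=[]
    for a in np.linspace(0,2*np.pi,72,endpoint=False):
        rr=np.arange(lo,hi,.5); P=np.c_[C[0]+rr*np.cos(a),C[1]+rr*np.sin(a),rr*0+z]; q=proj(f,P).astype(np.float32)
        val=cv2.remap(g.astype(np.float32),q[:,0].copy(),q[:,1].copy(),cv2.INTER_LINEAR).ravel(); Q.append(P[val.argmax()])
    return fit(np.array(Q))
print("medium rim crest",rim(C,58,78,88)); print("large crest",rim(C,88,106,76))
overlay("ov16",c,44,[70],60)
E
```

```text
clk 16.00 pos [ 429.4 -297.1  143.4] rpy [ 3.1357 -0.1408 -0.6055] F [-0.5  0.5 -0.5] M [ 0.    0.04 -0.01] open 0.351
shift m, in tool now [ 0.0041 -0.002  -0.0061]  in tool after turn [ 0.0042 -0.0021 -0.0061]  turn [ 0.0065  0.0092 -0.0042]
L 220 [573.5  38.7 100. ] 0.59
medium rim crest (array([571.05580912,  40.05301209,  67.34836231]), np.float64(0.38214541825217807))
large crest (array([573.4857014 ,  39.02386716,  95.45537582]), np.float64(0.42334481693581183))
```

View pics/top16.png

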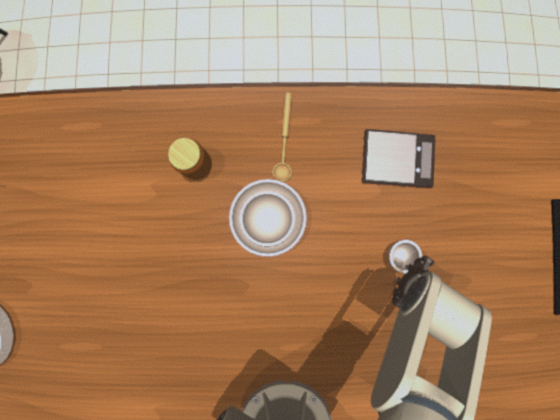

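View pics/ov16_scene.png

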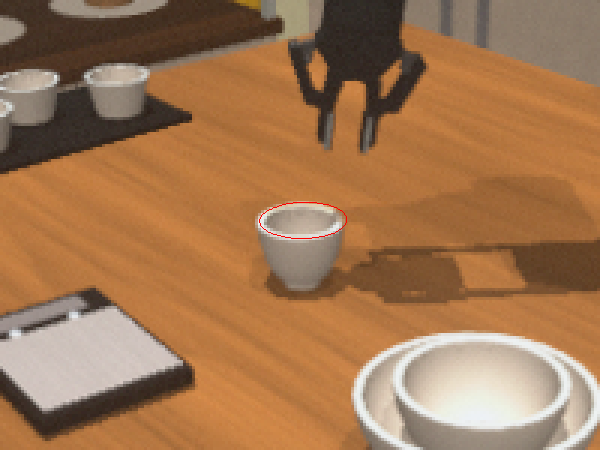

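```bash
python3 - <<'E'
from h import *; from rig import r
c=np.array([466.2,-319.8]); az=np.arctan2(c[1],c[0]); u=np.array([np.cos(az),np.sin(az)])
T=np.array([*(c-36.5*u),45.]); z=R.from_euler("xyz",[np.pi,-.15,az]).apply([0,0,1]); print(z)
goto(T-95*z,az,pitch=-.15)
E
```

```text
[ 0.12323114 -0.08453308 -0.98877108]
clk 16.15 pos [ 429.6 -297.4  143.8] rpy [ 3.1356 -0.1416 -0.5957] F [ 0.2  0.1 -0.8] M [ 0.02  0.04 -0.01] open 0.352
shift m, in tool now [-0.0085 -0.0023  0.0037]  in tool after turn [-0.0085 -0.0022  0.0036]  turn [0.0052 0.0084 0.0055]
```

Call:
arm_command(
  targets=[
    [-0.0085,-0.0023,0.0037,0.0052,0.0084,0.0055],
    [0,0,0.015,0,0,0],
    [0,0,0.015,0,0,0],
    [0,0,0.015,0,0,0],
    [0,0,0,0,0,0],
    [0,0,0,0,0,0],
  ],
)

```text
clock: 16.65
eef_pos: [429.6, -295.0, 94.4]
tcp_rot: [-3.142, -0.149, -0.604]
contact_force: [-0.0, 0.4, 0.5]
opening: 0.351
```

```bash
python3 - <<'E'
from h import *; from rig import r
c=np.array([466.2,-319.8]); az=np.arctan2(c[1],c[0]); u=np.array([np.cos(az),np.sin(az)])
goto([*(c-36.5*u),45.],az,pitch=-.15)
overlay("ov17",c,44,[70],70)
E
```

```text
clk 16.65 pos [ 429.6 -295.    94.4] rpy [-3.1416 -0.149  -0.604 ] F [-0.   0.4  0.5] M [0.03 0.03 0.02] open 0.351
shift m, in tool now [ 0.0003 -0.0003  0.05  ]  in tool after turn [ 0.0002 -0.0003  0.05  ]  turn [ 0.0004  0.001  -0.0027]
```

View pics/ov17_scene.png

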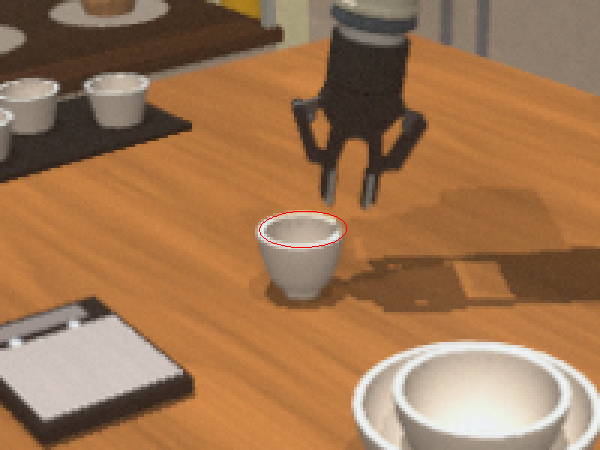

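View pics/ov17_top.png

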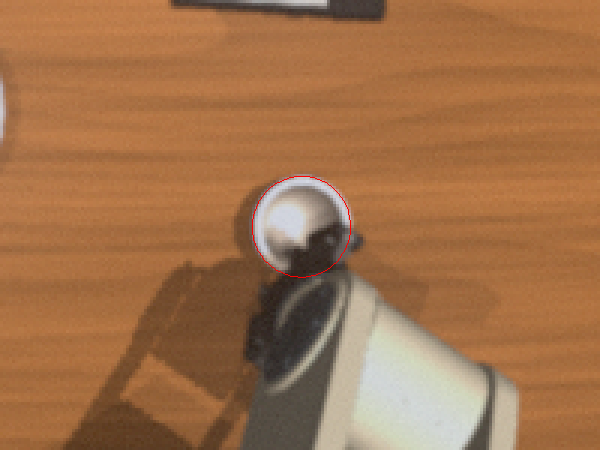

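Fingers are just above the rim, lined up to straddle the near wall. Advance along the fingers.

Call:
arm_command(
  targets=[
    [0,0,0.01,0,0,0],
    [0,0,0.01,0,0,0],
    [0,0,0.01,0,0,0],
    [0,0,0.01,0,0,0],
    [0,0,0.009,0,0,0],
    [0,0,0,0,0,0],
    [0,0,0,0,0,0],
  ],
)

```text
clock: 17.33
eef_pos: [435.9, -299.1, 45.6]
tcp_rot: [-3.142, -0.149, -0.606]
contact_force: [0.1, 0.4, -0.2]
opening: 0.352
```

```bash
python3 - <<'E'
from h import *; from rig import r
c=np.array([466.2,-319.8]); az=np.arctan2(c[1],c[0]); u=np.array([np.cos(az),np.sin(az)])
goto([*(c-36.5*u),45.],az,pitch=-.15)
overlay("ov18",c,44,[],70)
E
```

```text
clk 17.33 pos [ 435.9 -299.1   45.6] rpy [-3.1415 -0.1493 -0.6056] F [ 0.1  0.4 -0.2] M [0.03 0.05 0.01] open 0.352
shift m, in tool now [ 0.0001 -0.0001  0.0006]  in tool after turn [ 0.0001 -0.0001  0.0006]  turn [ 0.0006  0.0007 -0.0043]
```

View pics/ov18_scene.png

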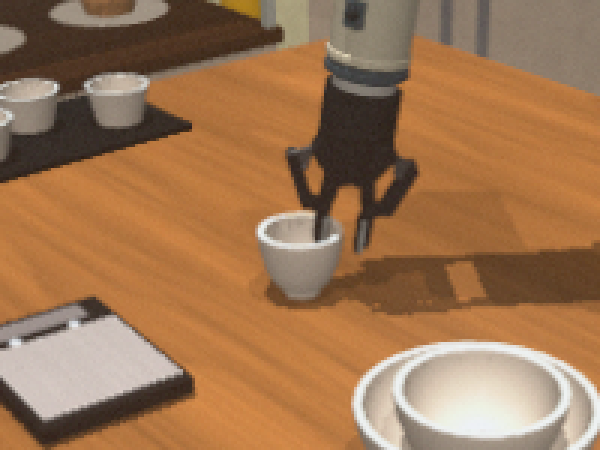

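Fingers straddle the wall. Close and lift a little.

Call:
arm_command(
  targets=[
    [0,0,0,0,0,0],
    [0,0,0,0,0,0],
    [0,0,0,0,0,0],
    [0,0,0,0,0,0],
    [0,0,0,0,0,0],
    [0,0,0,0,0,0],
    [0,0,0,0,0,0],
  ],
  fingers=0,
  squeeze=60,
)

```text
clock: 18.02
eef_pos: [436.5, -299.5, 47.0]
tcp_rot: [-3.141, -0.152, -0.606]
contact_force: [-1.0, 1.5, 7.4]
opening: 0.102
```

Call:
arm_command(
  targets=[
    [0.0007,0,-0.005,0,0,0],
    [0.0007,0,-0.005,0,0,0],
    [0.0015,0,-0.01,0,0,0],
    [0.0022,0,-0.015,0,0,0],
    [0.003,0,-0.02,0,0,0],
    [0.003,0,-0.02,0,0,0],
    [0.003,0,-0.02,0,0,0],
    [0.003,0,-0.02,0,0,0],
    [0,0,0,0,0,0],
    [0,0,0,0,0,0],
  ],
)

```text
clock: 18.85
eef_pos: [436.5, -299.6, 164.1]
tcp_rot: [-3.141, -0.154, -0.606]
contact_force: [-1.7, -0.3, -2.9]
opening: 0.101
```

```bash
python3 - <<'E'
from h import *; from rig import r
s=r.sense(); p=s["eef_pos"]; az=s["tcp_rot"][2]; u=np.array([np.cos(az),np.sin(az)])
goto([0,0,0],az,pitch=-.15)
c=held(p[:2]+37*u,44,p[2]+25,u); d=c-p[:2]; print("radial",d@u,"tang(tool y)",d@np.array([u[1],-u[0]]))
overlay("ov19",c,44,[p[2]+25],p[2]+20)
E
```

```text
clk 18.85 pos [ 436.5 -299.6  164.1] rpy [-3.1415 -0.1539 -0.6058] F [-1.7 -0.3 -2.9] M [0.2  0.18 0.02] open 0.101
shift m, in tool now [-0.5483  0.0023  0.081 ]  in tool after turn [-0.548   0.0023  0.0832]  turn [-0.0001 -0.0039  0.    ]
held centre [ 464.2 -318. ] n 68 res 1.01 free fit [ 463.4 -317.4   44.8]
radial 33.2183713077466 tang(tool y) -0.6608333976135946
```

View pics/ov19_scene.png

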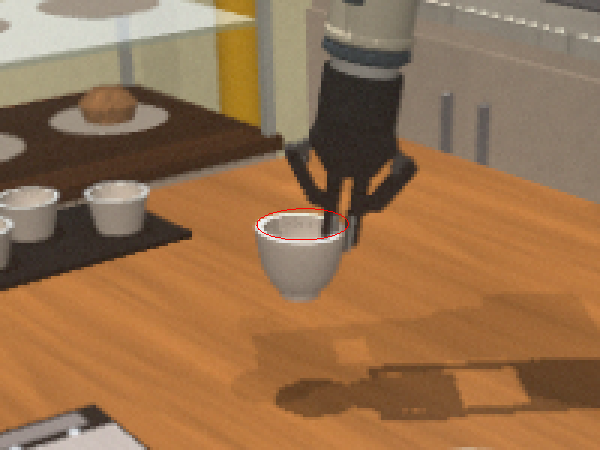

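View pics/ov19_top.png

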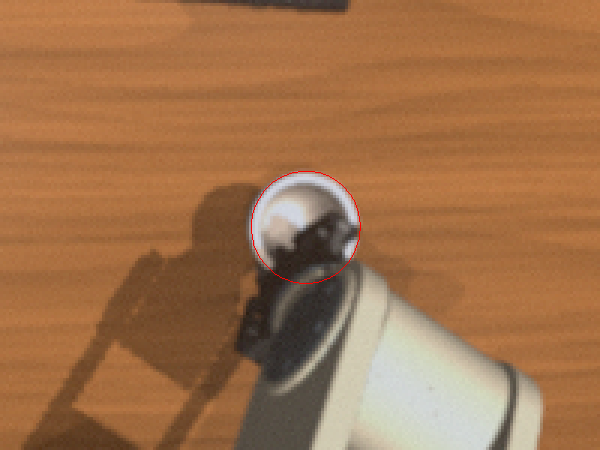

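Small bowl held level: the rim spans 255–343 with the foot centred at 299 in the crop. Now move over the stack.

```bash
python3 - <<'E'
from h import *
goto([538.6,37.1,190],.07,pitch=-.152)
E
```

```text
clk 19.00 pos [ 435.1 -298.6  161.7] rpy [-3.1415 -0.149  -0.6058] F [-0.6 -0.2 -1.8] M [0.14 0.18 0.01] open 0.101
shift m, in tool now [-0.1007 -0.3349 -0.0438]  in tool after turn [ 0.1295 -0.3277 -0.0088]  turn [ 0.1012  0.0028 -0.6681]
```

Call:
arm_command(
  targets=[
    [-0.0036,-0.012,-0.005,0,0,0],
    [-0.0065,-0.0215,-0.005,0,0,0],
    [-0.0065,-0.0215,-0.005,0,0,0],
    [-0.0065,-0.0215,-0.005,0,0,0],
    [-0.0065,-0.0215,-0.005,0,0,0],
    [-0.0065,-0.0215,-0.005,0,0,0],
    [-0.0065,-0.0215,-0.005,0,0,0],
    [-0.0065,-0.0215,-0.0025,0,0,0],
    [-0.0065,-0.0215,-0.0015,0,0,0],
    [-0.0065,-0.0215,-0.0015,0,0,0],
    [-0.0065,-0.0215,-0.0015,0,0,0],
    [-0.0065,-0.0215,-0.0015,0,0,0],
    [-0.0065,-0.0215,0,0,0,0],
    [-0.0065,-0.0215,0,0,0,0],
    [-0.0065,-0.0215,0,0,0,0],
    [-0.0065,-0.0215,0,0,0,0],
  ],
)

```text
clock: 20.33
eef_pos: [538.3, 37.5, 189.0]
tcp_rot: [3.14, -0.149, -0.605]
contact_force: [-0.3, -0.1, -2.4]
opening: 0.1
```

Call:
arm_command(
  targets=[
    [0,0,0,0.0145,0.0004,-0.0954],
    [0,0,0,0.0145,0.0004,-0.0954],
    [0,0,0,0.0145,0.0004,-0.0954],
    [0,0,0,0.0145,0.0004,-0.0954],
    [0,0,0,0.0145,0.0004,-0.0954],
    [0,0,0,0.0145,0.0004,-0.0954],
    [0,0,0,0.0145,0.0004,-0.0954],
    [0,0,0,0,0,0],
    [0,0,0,0,0,0],
  ],
)

```text
clock: 21.08
eef_pos: [538.2, 36.1, 189.5]
tcp_rot: [3.141, -0.152, 0.066]
contact_force: [-0.2, 0.2, -2.4]
opening: 0.104
```

```bash
python3 - <<'E'
from h import *; from rig import r
goto([538.6,37.1,190],.07,pitch=-.152)
s=r.sense(); p=s["eef_pos"]; az=s["tcp_rot"][2]; u=np.array([np.cos(az),np.sin(az)])
c=p[:2]+34.5*u-.5*np.array([u[1],-u[0]]); print(c)
overlay("ov20",c,44,[p[2]+24],p[2]-20)
E
```

```text
clk 21.08 pos [538.2  36.1 189.5] rpy [ 3.1407 -0.1516  0.0663] F [-0.2  0.2 -2.4] M [-0.02  0.24  0.07] open 0.104
shift m, in tool now [ 0.0005 -0.001  -0.0005]  in tool after turn [ 0.0005 -0.0009 -0.0005]  turn [ 0.0015  0.0004 -0.0037]
[572.62641385  38.90734804]
```

View pics/ov20_scene.png

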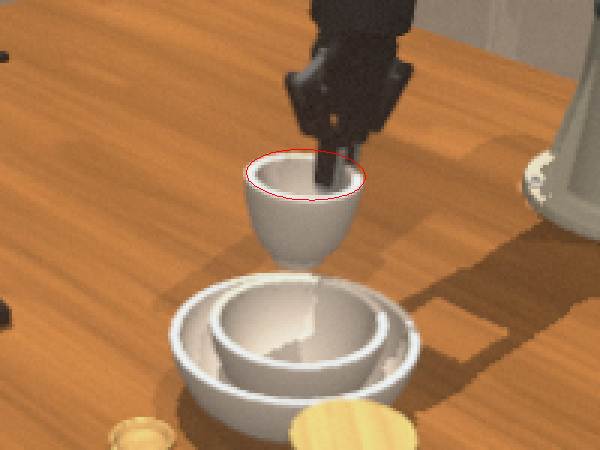

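View pics/ov20_top.png

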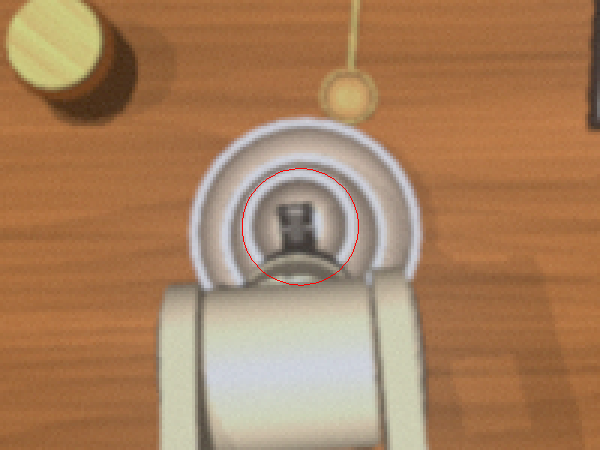

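Bowl level, 1–2 mm toward the robot from centre. Nudge and lower to just above.

Call:
arm_command(
  targets=[
    [0.0005,-0.001,0.0074,0,0,0],
    [-0.0015,0,0.0148,0,0,0],
    [-0.0022,0,0.0148,0,0,0],
    [-0.0022,0,0.0148,0,0,0],
    [-0.0022,0,0.0148,0,0,0],
    [-0.0022,0,0.0148,0,0,0],
    [-0.0012,0,0.008,0,0,0],
    [-0.0009,0,0.006,0,0,0],
    [-0.0006,0,0.004,0,0,0],
    [0,0,0,0,0,0],
    [0,0,0,0,0,0],
  ],
)

```text
clock: 22.1
eef_pos: [542.0, 37.5, 90.8]
tcp_rot: [3.141, -0.154, 0.07]
contact_force: [0.2, -0.1, -2.4]
opening: 0.102
```

```bash
python3 - <<'E'
from h import *; from rig import r
goto([539.6,36.5,76],.066,pitch=-.152)
overlay("ov21",[571,40],44,[],90)
E
```

```text
clk 22.10 pos [542.   37.5  90.8] rpy [ 3.1406 -0.1541  0.0697] F [ 0.2 -0.1 -2.4] M [-0.01  0.21 -0.  ] open 0.102
shift m, in tool now [-0.0047  0.0009  0.0142]  in tool after turn [-0.0046  0.0009  0.0143]  turn [ 0.0005 -0.0021  0.0036]
```

View pics/ov21_scene.png

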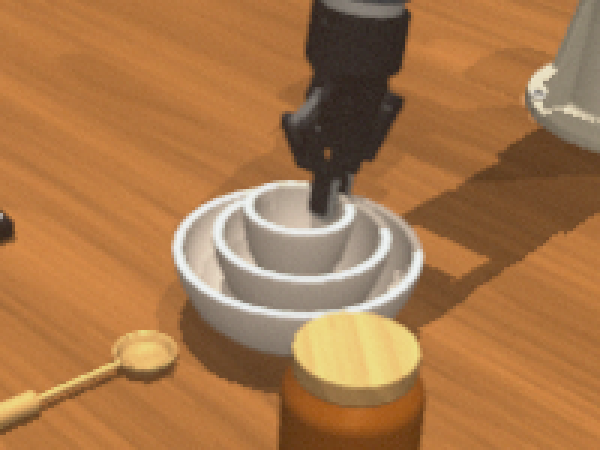

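View pics/ov21_top.png

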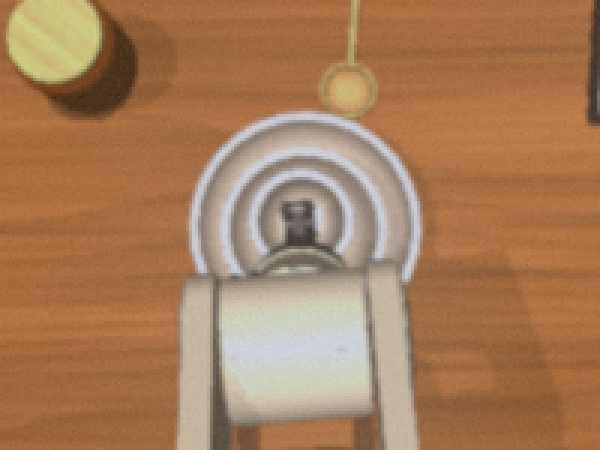

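```bash
cat >> h.py <<'E'
def rimfit(f,C,lo,hi,z,amax=1.9):
    g=cv2.GaussianBlur(f["image"],(3,3),0).astype(np.float32).mean(2); Q=[]
    for a in np.linspace(-amax,amax,72):
        rr=np.arange(lo,hi,.5); P=np.c_[C[0]+rr*np.cos(a),C[1]+rr*np.sin(a),rr*0+z]; q=proj(f,P).astype(np.float32)
        val=cv2.remap(g,q[:,0].copy(),q[:,1].copy(),cv2.INTER_LINEAR).ravel(); Q.append(P[val.argmax()])
    x,e=fit(np.array(Q)); return np.round(x,1),round(e,2)
E
python3 - <<'E'
from h import *; from rig import r
f=r.grab_frame("top"); p=r.sense()["eef_pos"]; print(p)
print("S",rimfit(f,[574,40],32,50,p[2]+23,1.6)); print("M",rimfit(f,[571,40],60,76,88,1.6)); print("L",rimfit(f,[573.5,38.7],88,106,76,1.6))
E
```

```text
[542.20171669  37.53126191  91.23239312]
S (array([576.8,  41. ,  40.1]), np.float64(0.4))
M (array([570.6,  40. ,  67.6]), np.float64(0.46))
L (array([573.5,  39.1,  95.4]), np.float64(0.45))
```

Call:
arm_command(
  targets=[
    [-0.002,0.0003,0.0025,0,0,0],
    [-0.002,0.0002,0.0025,0,0,0],
    [-0.0009,0,0.0025,0,0,0],
    [-0.0003,0,0.002,0,0,0],
    [0,0,0,0,0,0],
  ],
)

```text
clock: 22.67
eef_pos: [537.6, 36.7, 79.8]
tcp_rot: [3.141, -0.153, 0.07]
contact_force: [-1.1, 0.1, -2.2]
opening: 0.102
```

```bash
python3 - <<'E'
from h import *; from rig import r
f=r.grab_frame("top"); s=r.sense(); p=s["eef_pos"]; print(p,s["contact_force"])
print("S",rimfit(f,[573,40],32,50,p[2]+23,1.6)); print("M",rimfit(f,[571,40],60,76,88,1.6))
E
```

```text
[537.8376432   36.69267867  80.01896596] [-0.27339818 -0.05593373 -2.80903519]
S (array([571.8,  40.2,  40.5]), np.float64(0.45))
M (array([570.7,  39.9,  67.5]), np.float64(0.47))
```

Centred to about 1 mm. Creep down.

Call:
arm_command(
  targets=[
    [-0.0002,0,0.0015,0,0,0],
    [-0.0002,0,0.0015,0,0,0],
    [0,0,0,0,0,0],
  ],
)

```text
clock: 22.97
eef_pos: [538.0, 36.7, 77.0]
tcp_rot: [3.141, -0.153, 0.07]
contact_force: [-0.5, -1.2, -2.2]
opening: 0.104
```

Call:
arm_command(
  targets=[
    [-0.0001,0,0.001,0,0,0],
    [0,0,0,0,0,0],
  ],
)

```text
clock: 23.13
eef_pos: [538.1, 36.7, 76.2]
tcp_rot: [3.141, -0.154, 0.07]
contact_force: [0.4, -0.2, -2.9]
opening: 0.106
```

Call:
arm_command(
  targets=[
    [-0.0001,0,0.001,0,0,0],
    [0,0,0,0,0,0],
  ],
)

```text
clock: 23.3
eef_pos: [538.3, 36.7, 75.2]
tcp_rot: [3.141, -0.154, 0.07]
contact_force: [0.0, 0.8, -2.0]
opening: 0.102
```

Call:
arm_command(
  targets=[
    [-0.0001,0,0.0007,0,0,0],
    [0,0,0,0,0,0],
  ],
)

```text
clock: 23.47
eef_pos: [538.3, 36.8, 75.0]
tcp_rot: [3.141, -0.154, 0.07]
contact_force: [-2.8, 0.3, 3.7]
opening: 0.102
```

Contact, about 6 N net. Ease the grip and open a little.

Call:
arm_command(
  targets=[
    [0,0,0,0,0,0],
    [0,0,0,0,0,0],
    [0,0,0,0,0,0],
  ],
  squeeze=20,
)

```text
clock: 23.72
eef_pos: [538.3, 36.8, 75.0]
tcp_rot: [3.141, -0.154, 0.07]
contact_force: [-2.9, 0.4, 6.9]
opening: 0.101
```

Call:
arm_command(
  targets=[
    [0,0,0,0,0,0],
    [0,0,0,0,0,0],
    [0,0,0,0,0,0],
  ],
  fingers=0.013,
)

```text
clock: 23.97
eef_pos: [538.7, 36.8, 74.8]
tcp_rot: [3.141, -0.155, 0.07]
contact_force: [1.1, -0.9, 0.4]
opening: 0.153
```

```bash
python3 - <<'E'
from h import *; from rig import r
goto([539.6,36.5,76],.066,pitch=-.152)
overlay("ov22",[571,40],44,[98],90)
f=r.grab_frame("top"); print("S",rimfit(f,[572,40],32,50,98,1.6)); print("M",rimfit(f,[571,40],60,76,88,1.6))
E
```

```text
clk 23.97 pos [538.7  36.8  74.8] rpy [ 3.1405 -0.1547  0.07  ] F [ 1.1 -0.9  0.4] M [ 0.03  0.   -0.01] open 0.153
shift m, in tool now [ 0.001   0.0003 -0.0011]  in tool after turn [ 0.001   0.0003 -0.0011]  turn [ 0.0005 -0.0027  0.0039]
S (array([573.7,  40.7,  40.3]), np.float64(0.41))
M (array([570.7,  39.9,  67.5]), np.float64(0.46))
```

View pics/ov22_scene.png

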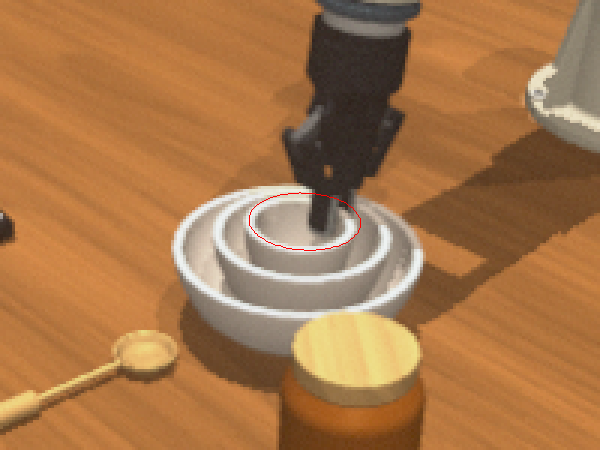

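Free with no forces; the rim matches the nested height. Withdraw along the fingers.

Call:
arm_command(
  targets=[
    [-0.0003,0,-0.003,0,0,0],
    [0,0,-0.004,0,0,0],
    [0,0,-0.006,0,0,0],
  ],
)

```text
clock: 24.37
eef_pos: [535.6, 36.6, 87.5]
tcp_rot: [3.141, -0.153, 0.07]
contact_force: [1.2, -0.2, -0.3]
opening: 0.147
```

Call:
arm_command(
  targets=[
    [0,0,-0.01,0,0,0],
    [0,0,-0.02,0,0,0],
    [0,0,-0.03,0,0,0],
    [0,0,-0.03,0,0,0],
    [-0.02,0,-0.03,0,0,0],
    [-0.03,0,-0.02,0,0,0],
    [-0.03,0,0,0,0,0],
    [-0.03,0,0,0,0,0],
    [-0.03,0,0,0,0,0],
    [0,0,0,0,0,0],
    [0,0,0,0,0,0],
  ],
)

```text
clock: 25.28
eef_pos: [375.3, 25.5, 204.9]
tcp_rot: [3.141, -0.155, 0.07]
contact_force: [0.3, 0.1, 0.5]
opening: 0.15
```

```bash
python3 - <<'E'
from h import *; from rig import r; import pickle
s=r.sense(); print(s["clock"],s["eef_pos"],s["contact_force"])
overlay("ov23",[571,40],44,[],90)
f=r.grab_frame("top"); cv2.imwrite("pics/top23.png",f["image"])
print("S",rimfit(f,[573,40],32,50,98,3.1)); print("M",rimfit(f,[571,40],60,76,88,3.1)); print("L",rimfit(f,[573.5,38.7],88,106,76,3.1))
t=pickle.load(open("top0.pkl","rb")); d=cv2.absdiff(f["image"],t["image"]).max(2)
for n,(x,y,X,Y) in dict(jar=(160,130,200,180),scale=(355,120,445,195),spoon=(270,85,300,177)).items(): print(n,(d[y:Y,x:X]>40).sum())
E
```

```text
25.2833 [375.27220315  25.50428542 204.89241324] [0.2946162  0.13058713 0.45392624]
S (array([575.6,  40.5,  40.2]), np.float64(0.45))
M (array([571.1,  40.2,  67.5]), np.float64(0.42))
L (array([573.5,  39.1,  95.5]), np.float64(0.45))
jar 0
scale 0
spoon 0
```

View pics/ov23_scene.png

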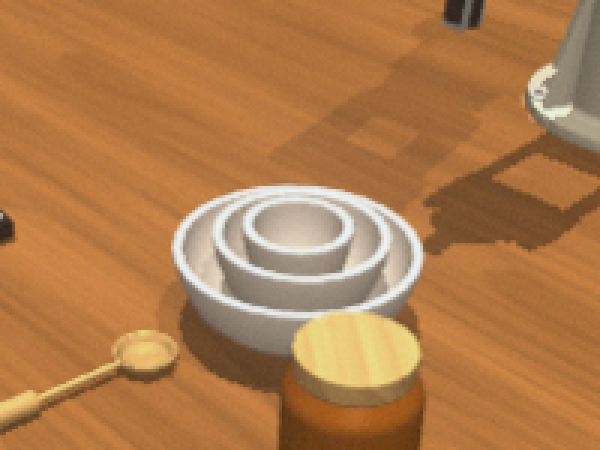

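View pics/ov23_top.png

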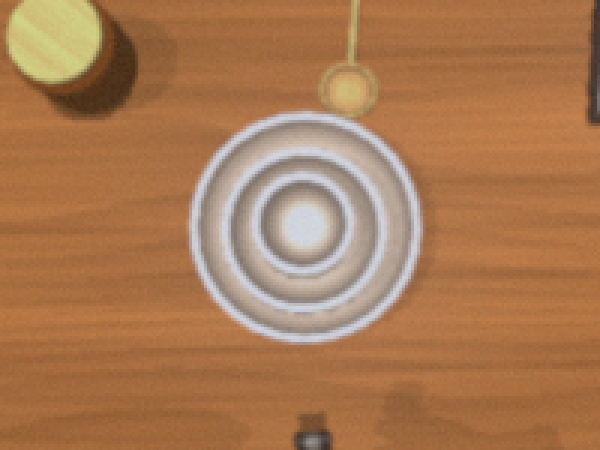

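The three bowls are nested and level, and the bystanders haven't moved. Handing in.

```bash
python3 - <<'E'
from rig import r
print(r.sign_off())
E
```

```text
the job is handed in; nothing more can be done
None
```

The three bowls are nested in size order, medium inside large and small inside medium. I handed the job in at about 25 s.

**How it went:**
- The bowl walls slope about 8–9°, so the medium bowl tilted in the grip on the first lift. I set it back down, pushing on the tool with up to about 63 N (wrist limit 120 N), and regripped deeper.
- The deeper grip tilted the same way, so I leaned the tool to level it. For the small bowl I used that lean from the start.
- Each bowl was lowered slowly until it touched, then released with a small finger opening. Touchdown force was about 14 N for the medium bowl and 6–9 N for the small one.

**Last checks, from the top view before handing in:**
- **Large bowl:** unmoved at (573.5, 39).
- **Medium bowl:** its centre is about 2.6 mm off the large bowl's, well within the 14 mm its foot has on the floor below. Its rim is level at the nested height.
- **Small bowl:** its centre is about 4.5 mm off the medium bowl's, within the 10.5 mm available. It shifted about 2 mm as the fingers withdrew, but still looks level and settled.
- **Jar, scale and spoon:** no pixel change against the first picture.
- **Gripper:** clear of everything, with no force on it.

One check failed along the way: a circle fit of the held medium bowl against the large one was thrown off by white on white. I used the offset measured earlier in the grip instead.

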